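# Seat a faceplate on a tilted carving stand and lock it

### The arm

A 6-joint arm with a two-finger parallel gripper is mounted at the origin on the work surface. World frame = base frame: x ahead of the robot, y to its left, z up, the work surface at z = 0. Lengths are in mm, angles in rad, forces in N, time in s.
With the tool pointing down it reaches from about 325 to 850 mm from the base axis. Payload 15.5 kg.
Tool frame: the origin (TCP) lies on the centre line of the jaws, within the pads' length; the fingertips stand 17 mm ahead of it and the grasp point (between the pads) lies 2 mm behind it (tip_extent is the z of the fingertips in the tool frame, in mm); z points along the fingers, y is the direction in which the jaws open and shut (so a half turn about z gives the same grasp; the last joint's range is limited). The gripper opens to 91 mm and grips with 3 to 60 N. Pads are 32 mm wide; open, the fingers measure 118 mm over their backs; the gripper's body (76 mm by 178 mm) begins 60 mm behind the grasp point.
Start: joints at [-1.23, 0.494, 1.345, -0, 1.302, -0.096], TCP at [263.836, -566.584, 230.915] pointing down, gripper open.
Joint ranges: [-2.91, 2.91], [-0.82, 2.16], [0.22, 2.67], [-1.22, 4.37], [0.12, 2.79], [-3.08, 3.08]. Speed limits (rad/s): [1.89, 1.89, 2.57, 3.01, 3.01, 3.01].

### API

Orientations are given as a rotation vector (axis times angle).
In Python, from station import state, camera, calibration, finish_job, tip_extent gives the robot as it stands.
- The arm moves only by the shell command python3 -m crank 'ROWS' [FORCE]. ROWS is JSON, a list of rows, each an object with "turn": the turn, a rotation vector about the tool's x, y, z in degrees, a list of three; "slide": the shift along the tool's x, y, z in mm, a list of three; "hand": the closure in counts, from 0 (fully open) to 255 (shut). A call has 1 to 10 rows; each row shifts and turns the commanded pose from where the row before left it, along the tool's axes as they then stand; what a row does not reach is not made up. A row lasts 1/12 s, in which the tool goes at most 41.7 mm and 7.16 degrees, less where a joint would pass 70% of its speed; a pose out of reach is approached as far as the arm can. A call is refused whole if a number of a shift passes 41.7 or a number of a turn 7.16, either way. A call with a gripper value outside its range is refused whole. The fingers move at their own pace and stop on an object; FORCE is the grip in N (left out, the last holds). Time passes only in rows, so rows that do not move let the fingers close. It gives the time, the measured TCP pose, the force and the opening at its end, in the units of the state.
- state(): the state, without advancing time (a new reading comes with each control period).
- camera(name): name is "scene" or "top" or "wrist"; returns (picture, depth): 420x560x3 uint8, blue, green, red; 420x560 float32, mm along the optical axis (not along the pixel's ray), 0 where there is no reading.
- calibration(name): a dict with "camera_matrix" (3x3 intrinsics, pixels), "origin" and "attitude" of the camera in the world; the wrist camera has in their place "tool_from_camera" (4x4, takes a point from camera to tool coordinates, whose origin is the TCP and whose axes are the flange's). Camera axes: x right, y up, looking along -z (the intrinsics and any distortion apply to the point x, -y, -z); pixel columns grow to the right and rows downward; lengths in mm; the calibration is good to about 2 mm. A picture is of the moment at which its call begins: read the wrist's pose just before it. calibration takes no time and is no camera call.
- finish_job(): hands the job in, once; it reports no verdict.
The state is a dict: "time": time; "joint_positions": joint angles; "dq": joint speeds; "tau": joint torques, N m; "ee_pos": TCP position; "eef_rot": TCP orientation; "contact_force": force on the tool from outside, world axes, zero at the start; "moment": the same for the moment, N m; "opening": opening from 0.0 (shut) to 1.0 (fully open).
Only numpy, scipy, OpenCV 4.12 (cv2) and the standard library are available. Lean on these libraries where they do the work, as an engineer would, in place of code of your own. Each camera call takes 0.05 s, during which the arm holds its last target.

### The job

Draw the steel faceplate down evenly onto the tilted carving stand: one opposite pair of its four T-nuts is already about half-way down, so turn the two loose ones clockwise to about half-way too, then go on crosswise, one opposite pair fully home and then the other, so that the plate never cocks and ends flush. Then turn the stand's black cam knob clockwise until the sprung brass follower drops into the notch of its cam disc, and let go. Leave the gouge, bowl, jar and tool rest as they stand.

Things in the scene. Friction and masses are not known exactly. Their poses are not given: they have to be found in the camera images.
- seat (a point): Centre of the round dark steel seat (210 mm across, 115 mm up) of the carving stand, a grey cast-iron fixture bolted down. z is the seat's normal, tilted 30 degrees from vertical, leaning away from the robot; x runs up the slope, towards the robot, y level, to the robot's right. The cast base (14 mm thick, 240 by 380 mm) also carries the cam lock, right of the seat.
- flange_face (a point): Centre of the upper face of the faceplate: steel disc, 224 mm across, 10 mm thick, z its normal, a wooden block 84 mm wide and 18 mm high on its middle. Flush when all nuts are home, this point 10 mm above the seat; 7 mm higher when all are loose. It sinks and tilts as nuts turn: 1 rad between opposite nuts cocks it 1.5 degrees; over 1.8 degrees is bad.
- nut_1_bar (a point): Centre of the T-bar of nut 1 (far right, low; opposite nut 3), half-way up: steel, 70 mm long (point x), 16 mm wide (point y), 26 mm high (point z, along the seat's normal), on a stem 15 mm thick. It is 42 mm above the faceplate and free below, down to 11 mm from the plate. The nut's axis is at seat x -60 mm, y 60 mm, parallel to seat z.
- nut_2_bar (a point): Centre of the T-bar of nut 2 (near right, high; opposite nut 4), half-way up: steel, 70 mm long (point x), 16 mm wide (point y), 26 mm high (point z, along the seat's normal), on a stem 15 mm thick. It is 42 mm above the faceplate and free below, down to 11 mm from the plate. The nut's axis is at seat x 60 mm, y 60 mm, parallel to seat z.
- nut_3_bar (a point): Centre of the T-bar of nut 3 (near left, high; opposite nut 1), half-way up: steel, 70 mm long (point x), 16 mm wide (point y), 26 mm high (point z, along the seat's normal), on a stem 15 mm thick. It is 42 mm above the faceplate and free below, down to 11 mm from the plate. The nut's axis is at seat x 60 mm, y -60 mm, parallel to seat z.
- nut_4_bar (a point): Centre of the T-bar of nut 4 (far left, low; opposite nut 2), half-way up: steel, 70 mm long (point x), 16 mm wide (point y), 26 mm high (point z, along the seat's normal), on a stem 15 mm thick. It is 42 mm above the faceplate and free below, down to 11 mm from the plate. The nut's axis is at seat x -60 mm, y -60 mm, parallel to seat z.
- nut_1 (a joint): Turn of nut 1 in rad, clockwise (tightening) seen from above: 0 = loose, bar square to the radius from the plate's centre; 1.571 = home at a hard stop, bar along the radius; half travel is 0.785. Starts at 0.6 to 0.95. The quick thread sinks the nut 4.5 mm per rad. Friction 0.12 N m: it stays where it is left.
- nut_2 (a joint): Turn of nut 2 in rad, clockwise (tightening) seen from above: 0 = loose, bar square to the radius from the plate's centre; 1.571 = home at a hard stop, bar along the radius; half travel is 0.785. Starts at 0 to 0.3. The quick thread sinks the nut 4.5 mm per rad. Friction 0.12 N m: it stays where it is left.
- nut_3 (a joint): Turn of nut 3 in rad, clockwise (tightening) seen from above: 0 = loose, bar square to the radius from the plate's centre; 1.571 = home at a hard stop, bar along the radius; half travel is 0.785. Starts at 0.6 to 0.95. The quick thread sinks the nut 4.5 mm per rad. Friction 0.12 N m: it stays where it is left.
- nut_4 (a joint): Turn of nut 4 in rad, clockwise (tightening) seen from above: 0 = loose, bar square to the radius from the plate's centre; 1.571 = home at a hard stop, bar along the radius; half travel is 0.785. Starts at 0 to 0.3. The quick thread sinks the nut 4.5 mm per rad. Friction 0.12 N m: it stays where it is left.
- cam_bar (a point): Centre of the black bar grip of the cam knob, at mid-height: 66 mm long (point x), 14 mm wide (point y), 26 mm high, upright axis, 95 mm above the bench, on an 18 mm thick shaft; the notched steel cam disc below it (62 mm across) has its top 50 mm above the bench. The knob stands 205 mm to the right of the stand's middle (seat y) and 50 mm away from the robot (against seat x).
- cam_knob (a joint): Turn of the cam knob in rad, clockwise from above: 0 to 0.5 at the start; at 1.5 the notch faces the follower and the bar points at the follower; hard stop at 1.57. It turns with about 0.1 N m.
- roller (a point): Axis of the roller at the tip of the brass sprung follower, which lies on the robot's side of the cam knob (along seat x) and is pressed towards the knob axis. It slides by itself; do not handle it.
- follower (a joint): Travel of the follower towards the knob axis in m: 0.002 to 0.004 while its roller rides on the cam's rim, about 0.012 when it has dropped into the notch.
- gouge_mid (a point): A turning gouge lying beyond the stand, seen from the robot, about 310 mm long and 36 mm thick, wooden handle and steel blade; point half-way up near the middle of its length. Bystander.
- bowl_mid (a point): A turned wooden bowl, 130 mm across, 55 mm high, to the right of the stand; its centre half-way up. Bystander.
- jar_mid (a point): An amber jar of finish, 68 mm across, 120 mm high, to the left of the stand or on the robot's side of it; its centre half-way up. Bystander.
- tool_rest: A steel lathe tool rest on a post, fixed to the bench, 220 mm high with a level T-bar 130 mm long (its x) and 14 mm thick at the top; origin under its foot. It stands to the left of the stand or on the robot's side of it. Obstacle.

How it is judged (in metres and radians):
On the way, in this order (a step that is already met when the one before it is completed fails the run):
1. all four nuts are about half way (0.5 to 1.2 rad) (value of joint nut_1 between 0.5 and 1.2 rad and value of joint nut_2 between 0.5 and 1.2 rad and value of joint nut_3 between 0.5 and 1.2 rad and value of joint nut_4 between 0.5 and 1.2 rad), for 0.1 s.
2. one opposite pair is home (past 1.45 rad), the other pair still about half way (((value of joint each of nut_1, nut_3 above 1.45 rad and value of joint nut_2 between 0.5 and 1.2 rad and value of joint nut_4 between 0.5 and 1.2 rad) or (value of joint each of nut_2, nut_4 above 1.45 rad and value of joint nut_1 between 0.5 and 1.2 rad and value of joint nut_3 between 0.5 and 1.2 rad))), for 0.1 s.
3. all four nuts are home (past 1.45 rad) and the plate is flush (value of joint each of nut_1, nut_2, nut_3, nut_4 above 1.45 rad and angle between the z axis of flange_face and the z axis of seat, either way round below 0.006 rad), for 0.1 s.
4. the follower has dropped into the notch (value of joint follower above 0.009 m), for 0.2 s.
At the end, for the whole second after the job is handed in: All four nuts are past 1.45 rad (home is 1.571), the plate is within 0.006 rad of the seat's normal and within 1.5 mm of fully down, the follower is in the notch (past 9 mm) with the cam knob past 1.3 rad and still, and the gripper has let go (all of step 3 and distance between flange_face and seat below 0.0115 m and value of joint follower above 0.009 m and value of joint cam_knob above 1.3 rad and velocity of joint cam_knob below 0.05 rad/s); the robot touches nothing.
It fails at once if the faceplate is cocked by more than 0.032 rad (1.8 degrees) against the seat (angle between the z axis of flange_face and the z axis of seat, either way round above 0.032 rad).
It fails at once if the gouge is pushed more than 30 mm or knocked over (distance of gouge_mid from where it was at the start of the episode above 0.03 m).
It fails at once if the bowl is pushed more than 30 mm or knocked over (distance of bowl_mid from where it was at the start of the episode above 0.03 m).
It fails at once if the jar is pushed more than 30 mm or knocked over (distance of jar_mid from where it was at the start of the episode above 0.03 m).
It also fails if it takes over 72 s, if anything falls off the work surface, if the arm or the gripper's body presses on something with over 40 N, if the wrist force passes 120 N, or if a joint passes its speed limit or range.

## Working session

There is one attempt and no reset: what is moved stays moved. The work goes in short steps, Python scripts to look and compute and a shell command to move; the robot and the scene stay as the last step left them, time stands still between calls to the robot, and variables do not carry over. Pictures are saved under pics/ and viewed, and the job is handed in when it is done.

```bash
ls; mkdir -p pics
python3 - <<'E'
from station import state,camera,calibration,tip_extent
import cv2,numpy as np
print(state(),tip_extent)
for n in ["scene","top","wrist"]:
    c=calibration(n); print(n,c)
    p,d=camera(n); cv2.imwrite(f"pics/{n}0.png",p); np.save(f"pics/{n}0.npy",d)
print(state()["time"])
E
```

```text
pics
{'time': 0.0, 'joint_positions': array([-1.23049290e+00,  4.94207063e-01,  1.34614357e+00, -1.15626784e-05,
        1.30249693e+00, -9.54571611e-02]), 'dq': array([-0.0017169 ,  0.00254316, -0.00078055, -0.00146496,  0.00090674,
       -0.00024671]), 'tau': array([-6.21783329e-06, -8.78831363e+01, -3.81851542e+01,  7.08139432e-02,
        5.34879451e-02, -1.64009343e-04]), 'ee_pos': array([ 263.71319699, -566.23458259,  230.31919122]), 'eef_rot': array([-3.06610282e+00, -6.78824071e-01,  2.57996401e-04]), 'contact_force': array([ 0.20631891, -0.04377134,  0.35879536]), 'moment': array([ 0.02826722,  0.003405  , -0.02386836]), 'opening': 0.9991662346724319} 17.0
scene {'camera_matrix': array([[380.64253224,   0.        , 271.6788483 ],
       [  0.        , 380.64253224, 206.12432531],
       [  0.        ,   0.        ,   1.        ]]), 'origin': array([1200.7120068 , -197.62834634,  586.61725222]), 'attitude': array([0.8186115 , 0.59591465, 1.15011455])}
top {'camera_matrix': array([[454.06746827,   0.        , 275.39807979],
       [  0.        , 454.06746827, 206.97878012],
       [  0.        ,   0.        ,   1.        ]]), 'origin': array([ 527.83931359,   17.06755379, 1247.46386247]), 'attitude': array([ 0.05320748, -0.03965053, -1.58603152])}
wrist {'camera_matrix': array([[363.45587724,   0.        , 285.42902126],
       [  0.        , 363.45587724, 207.17199591],
       [  0.        ,   0.        ,   1.        ]]), 'tool_from_camera': array([[-6.04312127e-04,  9.60946936e-01,  2.76732040e-01,
         7.87442311e+01],
       [ 9.99998513e-01,  1.02765356e-03, -1.38476669e-03,
         3.76261694e-01],
       [-1.61507197e-03,  2.76730791e-01, -9.60946128e-01,
        -1.53960451e+02],
       [ 0.00000000e+00,  0.00000000e+00,  0.00000000e+00,
         1.00000000e+00]])}
0.15
```

View pics/top0.png

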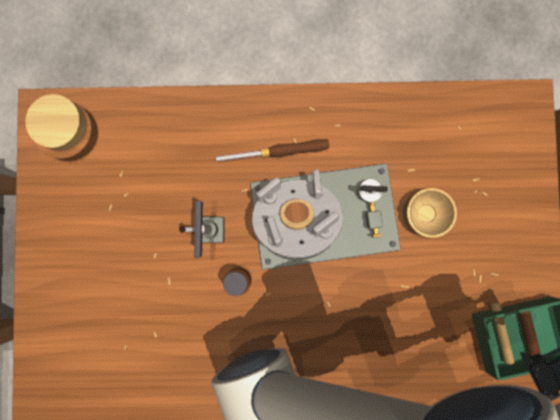

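View pics/scene0.png

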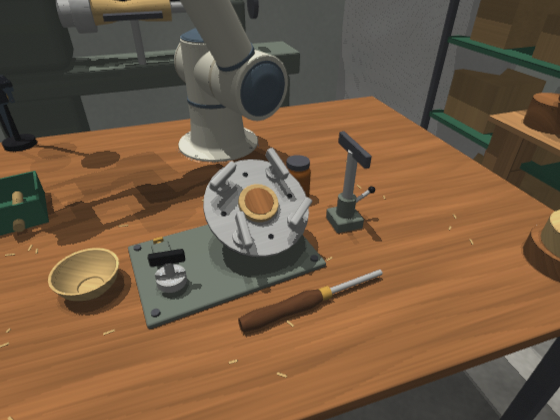

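View pics/wrist0.png

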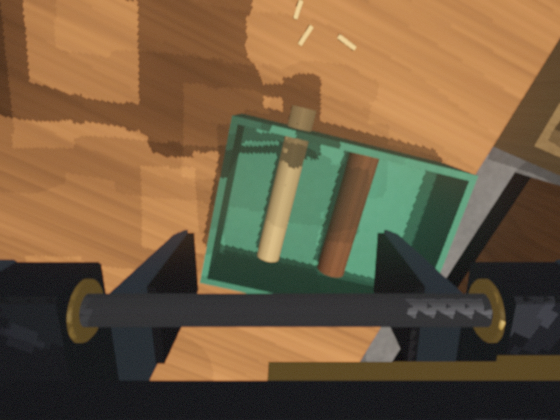

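```bash
cat > h.py <<'E'
import numpy as np,cv2
from scipy.spatial.transform import Rotation as R
from station import state,camera,calibration
def pose(name,s=None):
    c=calibration(name)
    if name=="wrist":
        T=np.eye(4);T[:3,:3]=R.from_rotvec(s["eef_rot"]).as_matrix();T[:3,3]=s["ee_pos"]
        return c["camera_matrix"],T@c["tool_from_camera"]
    T=np.eye(4);T[:3,:3]=R.from_rotvec(c["attitude"]).as_matrix();T[:3,3]=c["origin"]
    return c["camera_matrix"],T
def cloud(d,K,T):
    v,u=np.mgrid[:d.shape[0],:d.shape[1]]
    P=np.stack([(u-K[0,2])/K[0,0]*d,-(v-K[1,2])/K[1,1]*d,-d],-1)
    return P@T[:3,:3].T+T[:3,3]
def proj(X,K,T):
    p=(np.atleast_2d(X)-T[:3,3])@T[:3,:3]
    return np.stack([K[0,0]*p[:,0]/-p[:,2]+K[0,2],-K[1,1]*p[:,1]/-p[:,2]+K[1,2]],-1)
def ray(uv,K,T):
    r=np.array([(uv[0]-K[0,2])/K[0,0],-(uv[1]-K[1,2])/K[1,1],-1.]);return T[:3,3],T[:3,:3]@r
def atz(uv,z,K,T):
    o,r=ray(uv,K,T);return o+r*(z-o[2])/r[2]
E
python3 - <<'E'
from h import *
for n in ["top","scene"]:
    d=np.load(f"pics/{n}0.npy");p=cv2.imread(f"pics/{n}0.png");K,T=pose(n);C=cloud(d,K,T);np.save(f"pics/{n}C.npy",C)
    if n=="top":
        for uv in [(100,350),(430,330),(200,100),(370,190),(296,213),(280,180),(270,230),(316,183),(325,225),(270,190),(198,230),(236,281),(375,219),(345,200),(386,170),(297,240)]:
            print(uv,C[uv[1],uv[0]].round(1))
        cv2.imwrite("pics/topc.png",cv2.resize(p[130:310,170:480],None,fx=2.55,fy=2.55,interpolation=cv2.INTER_CUBIC))
    else:
        cv2.imwrite("pics/scenec.png",cv2.resize(p[130:340,110:410],None,fx=2.6,fy=2.6,interpolation=cv2.INTER_CUBIC))
E
```

```text
(100, 350) [220.4 509.5  -1.8]
(430, 330) [ 262.6 -384.3    2.4]
(200, 100) [904.9 233.6  -1.3]
(370, 190) [ 634.7 -213.4  101.9]
(296, 213) [577.4 -23.6 149.5]
(280, 180) [660.2  13.8 133.1]
(270, 230) [536.9  39.1 187.7]
(316, 183) [649.5 -73.4 149.7]
(325, 225) [546.2 -87.  209.4]
(270, 190) [634.8  38.6 144.1]
(198, 230) [539.2 201.6 218.9]
(236, 281) [413.5 126.  122.2]
(375, 219) [ 562.5 -233.2   57.6]
(345, 200) [ 616.8 -162.6   13.1]
(386, 170) [ 696.9 -276.    14.7]
(297, 240) [512.4 -24.3 162.4]
```

View pics/topc.png

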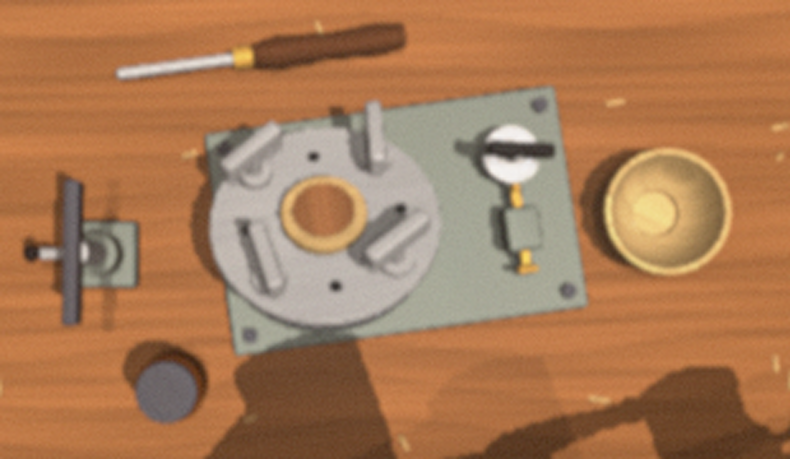

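View pics/scenec.png

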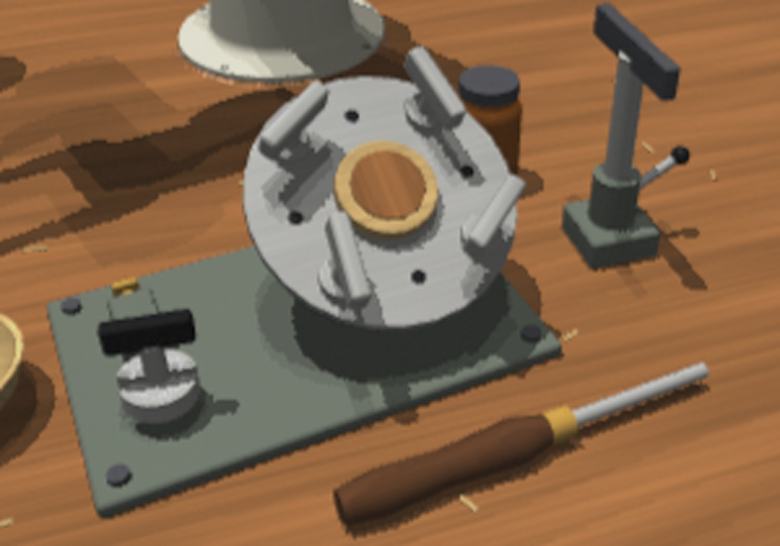

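```bash
cat > fit.py <<'E'
from h import *
K,T=pose("top");Ct=np.load("pics/topC.npy");Cs=np.load("pics/sceneC.npy")
cor=[atz((170+a/2.55,130+b/2.55),14,K,T) for a,b in [(205,135),(553,87),(587,303),(237,353)]]
cor=np.array(cor);print("corners",cor.round(1).tolist())
print("sides",[np.linalg.norm(cor[i]-cor[(i+1)%4]).round(1) for i in range(4)])
e=[cor[0]-cor[1],cor[3]-cor[2]];f=[cor[0]-cor[3],cor[1]-cor[2]]
print("yaw",[np.degrees(np.arctan2(-v[0],v[1])) for v in e],[np.degrees(np.arctan2(v[1],v[0])) for v in f], "mid",cor.mean(0))
E
python3 fit.py
python3 - <<'E'
from h import *
from scipy.optimize import least_squares
for n in ["top","scene"]:
    C=np.load(f"pics/{n}C.npy");P=C.reshape(-1,3)
    m=(abs(P[:,0]-575)<115)&(abs(P[:,1]+24)<115)&(P[:,2]>60)
    Q=P[m]
    # ransac plane
    rng=np.random.default_rng(0);best=0
    for _ in range(500):
        a=Q[rng.choice(len(Q),3,False)];nn=np.cross(a[1]-a[0],a[2]-a[0]);
        if np.linalg.norm(nn)<1:continue
        nn/=np.linalg.norm(nn);k=(abs((Q-a[0])@nn)<3)
        if k.sum()>best:best=k.sum();kk=k
    q=Q[kk];c=q.mean(0);nn=np.linalg.svd(q-c,full_matrices=False)[2][2];nn*=np.sign(nn[2])
    print(n,len(Q),best,c.round(1),nn.round(4),"tilt",np.degrees(np.arccos(nn[2])),"yaw",np.degrees(np.arctan2(nn[1],nn[0])),"rms",((q-c)@nn).std())
    # disc centre: bounding circle in plane
    ex=np.array([-nn[2]*1,0,0]);ex=np.cross(nn,[0,0,1]);ex/=np.linalg.norm(ex);ey=np.cross(nn,ex)
    uv=np.stack([(q-c)@ex,(q-c)@ey],-1).astype(np.float32)
    (cc,r)=cv2.minEnclosingCircle(uv);print("disc",(c+cc[0]*ex+cc[1]*ey).round(1),r)
E
```

```text
corners [[667.6, 94.4, 14.0], [713.1, -279.0, 14.0], [482.2, -308.0, 14.0], [435.1, 63.3, 14.0]]
sides [np.float64(376.2), np.float64(232.7), np.float64(374.3), np.float64(234.6)]
yaw [np.float64(6.946136181986617), np.float64(7.231513277186792)] [np.float64(7.6089122253522605), np.float64(7.164870297140601)] mid [ 574.50862037 -107.3239619    14.        ]
top 6825 3214 [565.1 -25.7 132. ] [0.5038 0.0621 0.8616] tilt 30.503277527761153 yaw 7.031102562008162 rms 1.410913416490795
disc [572.9 -27.  127.5] 113.02566528320312
scene 8260 5144 [582.4 -30.3 122.7] [0.503  0.0596 0.8622] tilt 30.430249190471475 yaw 6.757895579443771 rms 1.16281300105692
disc [573.4 -25.1 127.6] 112.35405731201172
```

```bash
cat >> h.py <<'E'
PSI=np.radians(7.0)
def seatR(psi=PSI):
    h=np.array([np.cos(psi),np.sin(psi),0]);z=.5*h+np.sqrt(.75)*np.array([0,0,1]);x=-np.sqrt(.75)*h+.5*np.array([0,0,1])
    return np.stack([x,np.cross(z,x),z],1)
SR=seatR();SEAT=np.array([565.5,-26.5,115.])
AX={1:(-60,60),2:(60,60),3:(60,-60),4:(-60,-60)}
def nuts(clouds):
    out={}
    for i,(a,b) in AX.items():
        ra=np.degrees(np.arctan2(b,a))
        for n,C in clouds.items():
            P=(C.reshape(-1,3)-SEAT)@SR
            m=(np.hypot(P[:,0]-a,P[:,1]-b)<42)&(P[:,2]>49)&(P[:,2]<80)
            Q=P[m]
            if len(Q)<15: print(i,n,"few",len(Q));continue
            r=cv2.minAreaRect(Q[:,:2].astype(np.float32))
            c=Q[:,:2].mean(0);w,V=np.linalg.eigh(np.cov((Q[:,:2]-c).T));v=V[:,1]
            ang=np.degrees(np.arctan2(v[1],v[0]));th=(ra+90-ang)%180
            if th>150: th-=180
            print(i,n,len(Q),"ctr",c.round(1),"rect",np.round(r[0],1),np.round(r[1],1),"top",np.percentile(Q[:,2],[50,90]).round(1),"ang",ang.round(1),"theta",np.radians(th).round(3))
E
python3 - <<'E'
from h import *
nuts({n:np.load(f"pics/{n}C.npy") for n in ["top","scene"]})
E
```

```text
1 top 184 ctr [-54.4  59.6] rect [-59.2  60.2] [15.9 71.2] top [67.3 70.1] ang 175.6 theta 0.863
1 scene 375 ctr [-64.1  61.3] rect [-60.6  59. ] [17.  70.8] top [67.7 69.7] ang 175.4 theta 0.866
2 top 279 ctr [64.  59.7] rect [60.6 60.8] [16.8 70.6] top [69.1 72.4] ang 122.5 theta 0.219
2 scene 344 ctr [54.6 62.2] rect [58.4 59.4] [15.4 69.3] top [70.3 72.5] ang 122.2 theta 0.223
3 top 217 ctr [ 65.1 -59.4] rect [ 61.3 -59.4] [69.8 16. ] top [68.1 70.8] ang -170.0 theta 0.611
3 scene 343 ctr [ 56.3 -58. ] rect [ 58.4 -60.3] [68.8 16.9] top [67.8 70.5] ang -169.3 theta 0.599
4 top 259 ctr [-56.  -59.5] rect [-59.  -59.3] [16.6 70.6] top [68.8 72.3] ang 125.7 theta 0.162
4 scene 284 ctr [-64.3 -56. ] rect [-61.2 -60.1] [15.9 69.1] top [71.2 73.1] ang 126.4 theta 0.15
```

```bash
cat >> h.py <<'E'
from scipy.optimize import least_squares
def target(i,th,up=0,flip=False,dxy=(0,0)):
    a,b=AX[i];ra=np.arctan2(b,a);ang=ra+np.pi/2-th+(np.pi if flip else 0)
    z=-SR[:,2];x=SR@np.array([np.cos(ang),np.sin(ang),0]);M=np.stack([x,np.cross(z,x),z],1)
    return SEAT+SR@np.array([a+dxy[0],b+dxy[1],59-4.5*th-2+up]),M
def cur():
    s=state();return s["ee_pos"],R.from_rotvec(s["eef_rot"]).as_matrix(),s
def plan(tp,tM,N,start=None):
    p,M,s=cur() if start is None else (*start,None)
    Mr=M.T@tM;pr=M.T@(tp-p);w=R.from_matrix(Mr).as_rotvec();D=R.from_rotvec(w/N).as_matrix()
    S=np.zeros((3,3));A=np.eye(3)
    for _ in range(N):S+=A;A=A@D
    sl=np.linalg.solve(S,pr)
    print("rel pos tool",pr.round(1),"rel rot deg",np.degrees(w).round(1),"N",N)
    print("row turn",np.degrees(w/N).round(2).tolist(),"slide",sl.round(1).tolist())
    q=p.copy();A=M.copy();W=[]
    for _ in range(N): q=q+A@sl;A=A@D;W.append(q.round(0).astype(int).tolist())
    return W
E
python3 - <<'E'
from h import *
for fl in (0,1):
    p,M=target(2,.22,60,fl);print(p,np.degrees(np.arctan2(M[1,0],M[0,0])));W=plan(p,M,20);print(W)
for i in AX: print(i,target(i,.8)[0])
E
```

```text
[578.81058923 -85.31625467 245.46760709] -54.211693424781515
rel pos tool [ 488.7 -303.1  -14.7] rel rot deg [-11.  -30.3  73.7] N 20
row turn [-0.55, -1.52, 3.69] slide [11.3, -28.0, -8.0]
[[262, -536, 238], [263, -506, 246], [265, -475, 253], [270, -445, 259], [277, -415, 264], [286, -385, 269], [296, -356, 273], [309, -328, 276], [323, -300, 278], [340, -274, 279], [358, -248, 280], [377, -224, 279], [399, -201, 278], [421, -179, 276], [445, -159, 273], [470, -141, 269], [496, -124, 265], [523, -109, 259], [550, -96, 253], [579, -85, 245]]
[578.81058923 -85.31625467 245.46760709] 125.78830657521851
rel pos tool [ 488.7 -303.1  -14.7] rel rot deg [  32.4  -11.7 -101.7] N 20
row turn [1.62, -0.59, -5.09] slide [31.6, 9.3, -1.3]
[[296, -561, 232], [328, -554, 232], [360, -543, 233], [390, -530, 233], [419, -514, 232], [446, -496, 231], [471, -475, 231], [495, -452, 230], [517, -427, 229], [536, -401, 228], [552, -372, 228], [567, -342, 228], [578, -311, 228], [587, -280, 228], [592, -247, 229], [595, -215, 231], [595, -182, 234], [593, -149, 237], [587, -117, 241], [579, -85, 245]]
1 [650.88735376 -76.46634079 131.24575656]
2 [547.73893195 -89.13137447 191.24575656]
3 [533.11461074  29.97416373 191.24575656]
4 [636.26303255  42.63919741 131.24575656]
```

```bash
python3 -m crank '[{"turn":[1.62,-0.59,-5.09],"slide":[31.6,9.3,-1.3],"hand":128},{"turn":[1.62,-0.59,-5.09],"slide":[31.6,9.3,-1.3],"hand":128},{"turn":[1.62,-0.59,-5.09],"slide":[31.6,9.3,-1.3],"hand":128},{"turn":[1.62,-0.59,-5.09],"slide":[31.6,9.3,-1.3],"hand":128},{"turn":[1.62,-0.59,-5.09],"slide":[31.6,9.3,-1.3],"hand":128},{"turn":[1.62,-0.59,-5.09],"slide":[31.6,9.3,-1.3],"hand":128},{"turn":[1.62,-0.59,-5.09],"slide":[31.6,9.3,-1.3],"hand":128},{"turn":[1.62,-0.59,-5.09],"slide":[31.6,9.3,-1.3],"hand":128},{"turn":[1.62,-0.59,-5.09],"slide":[31.6,9.3,-1.3],"hand":128},{"turn":[1.62,-0.59,-5.09],"slide":[31.6,9.3,-1.3],"hand":128}]' 15
python3 - <<'E'
from h import *
p,M=target(2,.22,60,1)
print(plan(p,M,10),state())
E
```

```text
time: 0.98
ee_pos: [536.9, -399.0, 228.1]
eef_rot: [-2.266, -1.786, 0.228]
contact_force: [0.3, -0.9, -0.5]
opening: 0.502
rel pos tool [315.  -34.8   1.8] rel rot deg [ 16.1  -5.8 -50.6] N 10
row turn [1.61, -0.58, -5.06] slide [31.4, 9.3, -1.3]
[[553, -371, 228], [567, -341, 227], [578, -310, 228], [587, -279, 228], [593, -246, 229], [595, -214, 231], [595, -181, 234], [593, -149, 237], [587, -117, 241], [579, -85, 245]] {'time': 0.9833, 'joint_positions': array([-0.67950768,  0.71253145,  0.96646579, -0.09861581,  1.7383831 ,
       -0.44666612]), 'dq': array([ 0.63177014,  0.15990609, -0.21940696, -0.09043183,  0.37842935,
       -0.47604207]), 'tau': array([  -7.34154269, -111.00169659,  -37.95257092,   -0.37320396,
          1.14041973,    1.59482896]), 'ee_pos': array([ 536.87416577, -398.98345351,  228.10323168]), 'eef_rot': array([-2.26645931, -1.78640113,  0.22847445]), 'contact_force': array([ 0.31203017, -0.85074015, -0.4537371 ]), 'moment': array([-0.06349293, -0.25779818, -0.00045418]), 'opening': 0.5015151950682298}
```

Tracks the plan very well.

```bash
python3 -m crank '[{"turn":[1.61,-0.58,-5.06],"slide":[31.4,9.3,-1.3],"hand":128},{"turn":[1.61,-0.58,-5.06],"slide":[31.4,9.3,-1.3],"hand":128},{"turn":[1.61,-0.58,-5.06],"slide":[31.4,9.3,-1.3],"hand":128},{"turn":[1.61,-0.58,-5.06],"slide":[31.4,9.3,-1.3],"hand":128},{"turn":[1.61,-0.58,-5.06],"slide":[31.4,9.3,-1.3],"hand":128},{"turn":[1.61,-0.58,-5.06],"slide":[31.4,9.3,-1.3],"hand":128},{"turn":[1.61,-0.58,-5.06],"slide":[31.4,9.3,-1.3],"hand":128},{"turn":[1.61,-0.58,-5.06],"slide":[31.4,9.3,-1.3],"hand":128},{"turn":[1.61,-0.58,-5.06],"slide":[31.4,9.3,-1.3],"hand":128},{"turn":[1.61,-0.58,-5.06],"slide":[31.4,9.3,-1.3],"hand":128}]'
python3 -m crank '[{"turn":[0,0,0],"slide":[0,0,0],"hand":128}]'
python3 - <<'E'
from h import *
p,M=target(2,.22,60,1)
print(plan(p,M,1))
s=state();print(s["joint_positions"])
im,d=camera("wrist");cv2.imwrite("pics/w1.png",im);np.save("pics/w1.npy",d)
K,T=pose("wrist",s);nuts({"w":cloud(d,K,T)})
E
```

```text
time: 1.82
ee_pos: [578.9, -84.8, 245.0]
eef_rot: [-1.142, -2.417, 0.383]
contact_force: [0.4, -0.3, -0.3]
opening: 0.497
time: 1.9
ee_pos: [578.4, -80.6, 245.9]
eef_rot: [-1.134, -2.42, 0.383]
contact_force: [-0.1, 0.0, -0.0]
opening: 0.497
rel pos tool [-4.1 -2.5  0.5] rel rot deg [-0.1  0.1  0.4] N 1
row turn [-0.09, 0.07, 0.38] slide [-4.1, -2.5, 0.5]
[[579, -85, 245]]
[-0.15949964  0.69897964  1.02990432 -0.1503184   1.9156414  -0.86877303]
1 w few 0
2 w 2939 ctr [62.1 55.3] rect [60.1 58.3] [16.1 66.4] top [71.7 72.7] ang 122.6 theta 0.216
3 w 4922 ctr [ 60.7 -58.2] rect [ 59.4 -60. ] [69.4 16.7] top [69.5 70.7] ang -170.1 theta 0.613
4 w 2420 ctr [-56.4 -53.4] rect [-55.3 -56.2] [ 5.7 69.3] top [59.  67.8] ang 126.4 theta 0.151
```

View pics/w1.png

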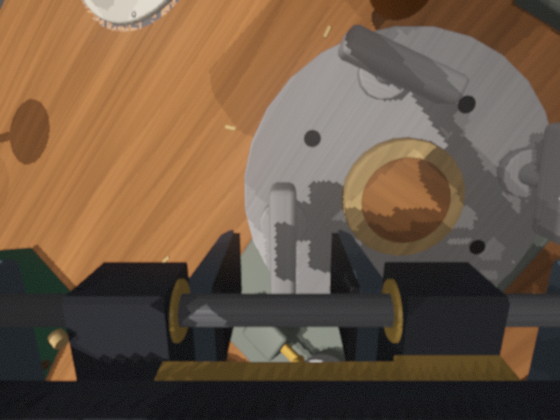

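```bash
python3 -m crank '[{"turn":[0,0,0.4],"slide":[-4.1,-2.5,0.5],"hand":128},{"turn":[0,0,0],"slide":[0,0,20],"hand":128},{"turn":[0,0,0],"slide":[0,0,20],"hand":128},{"turn":[0,0,0],"slide":[0,0,20],"hand":128},{"turn":[0,0,0],"slide":[0,0,0],"hand":128},{"turn":[0,0,0],"slide":[0,0,0],"hand":128}]'
python3 - <<'E'
from h import *
p,M=target(2,.22,0,1)
print(plan(p,M,1))
s=state();
im,d=camera("wrist");cv2.imwrite("pics/w2.png",im)
E
```

```text
time: 2.45
ee_pos: [549.5, -96.0, 192.9]
eef_rot: [-1.16, -2.409, 0.385]
contact_force: [0.0, -0.0, 1.0]
opening: 0.503
rel pos tool [ 6.   3.7 -0.7] rel rot deg [ 0.  -0.1 -0.8] N 1
row turn [0.05, -0.09, -0.78] slide [6.0, 3.7, -0.7]
[[549, -89, 194]]
```

View pics/w2.png

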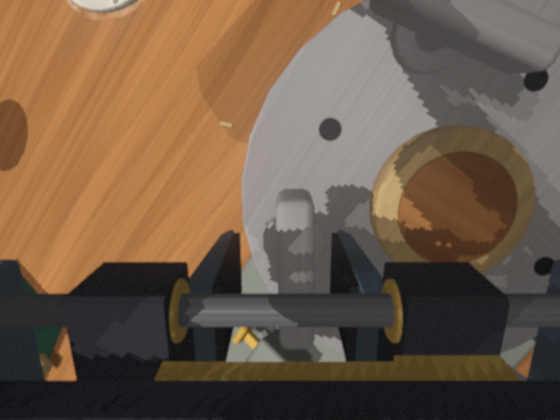

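```bash
python3 -m crank '[{"turn":[0,0,-0.8],"slide":[6,3.7,-0.7],"hand":128},{"turn":[0,0,0],"slide":[0,0,0],"hand":128},{"turn":[0,0,0],"slide":[0,0,0],"hand":128},{"turn":[0,0,0],"slide":[0,0,0],"hand":128}]'
python3 - <<'E'
from h import *
p,M=target(2,.22,0,1)
print(plan(p,M,1))
E
```

```text
time: 2.83
ee_pos: [549.7, -87.6, 194.1]
eef_rot: [-1.14, -2.42, 0.38]
contact_force: [-1.2, 0.2, 0.5]
opening: 0.498
rel pos tool [-0.8 -1.1  0.9] rel rot deg [0.1 0.1 0.1] N 1
row turn [0.11, 0.06, 0.15] slide [-0.8, -1.1, 0.9]
[[549, -89, 194]]
```

```bash
python3 -m crank '[{"turn":[0,0,0],"slide":[-0.8,-1.1,0.9],"hand":255},{"turn":[0,0,0],"slide":[0,0,0],"hand":255},{"turn":[0,0,0],"slide":[0,0,0],"hand":255},{"turn":[0,0,0],"slide":[0,0,0],"hand":255},{"turn":[0,0,0],"slide":[0,0,0],"hand":255}]' 20
python3 - <<'E'
from h import *
p,M=target(2,.22,0,1)
print(plan(p,M,1),state()["moment"])
E
```

```text
time: 3.25
ee_pos: [549.0, -88.8, 193.0]
eef_rot: [-1.14, -2.42, 0.379]
contact_force: [7.5, 9.2, -8.4]
opening: 0.173
rel pos tool [ 0.  -0.3 -0.5] rel rot deg [0.1 0.  0.2] N 1
row turn [0.15, 0.03, 0.15] slide [0.0, -0.3, -0.5]
[[549, -89, 194]] [ 1.50686505 -2.20135945 -0.55961295]
```

```bash
python3 -m crank '[{"turn":[0,0,6],"slide":[0,0,0.5],"hand":255},{"turn":[0,0,6],"slide":[0,0,0.5],"hand":255},{"turn":[0,0,6],"slide":[0,0,0.5],"hand":255},{"turn":[0,0,6],"slide":[0,0,0.5],"hand":255},{"turn":[0,0,6],"slide":[0,0,0.5],"hand":255},{"turn":[0,0,6],"slide":[0,0,0.4],"hand":255},{"turn":[0,0,0],"slide":[0,0,0],"hand":255},{"turn":[0,0,0],"slide":[0,0,0],"hand":255},{"turn":[0,0,0],"slide":[0,0,0],"hand":255}]'
python3 - <<'E'
from h import *
p,M=target(2,.85,0,1)
print(plan(p,M,1),state()["moment"])
E
```

```text
time: 4.0
ee_pos: [547.6, -88.9, 190.4]
eef_rot: [-1.883, -2.007, 0.563]
contact_force: [4.0, 3.5, -2.4]
opening: 0.17
rel pos tool [-0.3 -0.3 -0.5] rel rot deg [ 0.1 -0.1  0.4] N 1
row turn [0.14, -0.06, 0.38] slide [-0.3, -0.3, -0.5]
[[548, -89, 191]] [ 0.59965391 -1.13267294 -0.39107509]
```

```bash
python3 -m crank '[{"turn":[0,0,0],"slide":[0,0,0],"hand":128},{"turn":[0,0,0],"slide":[0,0,0],"hand":128},{"turn":[0,0,0],"slide":[0,0,0],"hand":128},{"turn":[0,0,0],"slide":[0,0,-20],"hand":128},{"turn":[0,0,0],"slide":[0,0,-20],"hand":128},{"turn":[0,0,0],"slide":[0,0,-20],"hand":128},{"turn":[0,0,0],"slide":[0,0,0],"hand":128},{"turn":[0,0,0],"slide":[0,0,0],"hand":128},{"turn":[0,0,0],"slide":[0,0,0],"hand":128}]'
python3 - <<'E'
from h import *
p,M=target(4,.155,60,1)
print(plan(p,M,8),state()["joint_positions"])
s=state();im,d=camera("wrist");cv2.imwrite("pics/w3.png",im)
K,T=pose("wrist",s);nuts({"w":cloud(d,K,T)})
E
```

```text
time: 4.75
ee_pos: [576.3, -85.7, 242.0]
eef_rot: [-1.884, -2.005, 0.565]
contact_force: [0.1, 0.5, -0.6]
opening: 0.497
rel pos tool [127.1 113.   -4.4] rel rot deg [ -0.   -0.  140.4] N 8
row turn [-0.01, -0.0, 17.55] slide [25.9, -9.3, -0.6]
[[567, -60, 246], [564, -33, 247], [569, -6, 243], [580, 18, 235], [598, 36, 224], [620, 48, 212], [644, 51, 198], [667, 46, 186]] [-0.16792369  0.69919328  1.03983916 -0.15113281  1.90415347 -0.24272776]
1 w 4116 ctr [-57.7  57.4] rect [-60.7  59.9] [16.7 70.2] top [68.4 69.7] ang 175.4 theta 0.866
2 w 3113 ctr [58.8 56.3] rect [59.  59.5] [69.1 16. ] top [68.8 69.9] ang 86.4 theta 0.848
3 w 4804 ctr [ 62.  -56.9] rect [ 59.  -59.8] [70.2 16.4] top [69.5 70.7] ang -174.2 theta 0.684
4 w 3899 ctr [-65.9 -45.5] rect [-67.7 -49.8] [16.8 45.2] top [70.1 72.5] ang 131.1 theta 0.068
```

View pics/w3.png

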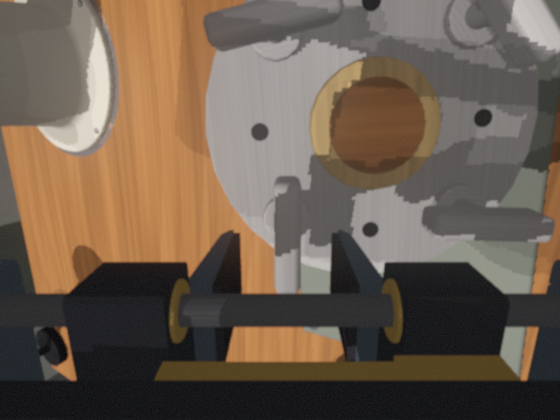

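Run:
```python
from h import *
p,M=target(4,.155,60,0)
print(plan(p,M,8))
```

```text
rel pos tool [127.  113.1  -4.7] rel rot deg [  0.   -0.1 -39.6] N 8
row turn [0.0, -0.01, -4.95] slide [11.2, 18.6, -0.6]
[[592, -74, 233], [606, -60, 224], [620, -45, 216], [632, -29, 209], [643, -11, 202], [653, 7, 196], [661, 26, 190], [667, 46, 186]]
```

```bash
python3 -m crank '[{"turn":[0,0,-4.95],"slide":[11.2,18.6,-0.6],"hand":128},{"turn":[0,0,-4.95],"slide":[11.2,18.6,-0.6],"hand":128},{"turn":[0,0,-4.95],"slide":[11.2,18.6,-0.6],"hand":128},{"turn":[0,0,-4.95],"slide":[11.2,18.6,-0.6],"hand":128},{"turn":[0,0,-4.95],"slide":[11.2,18.6,-0.6],"hand":128},{"turn":[0,0,-4.95],"slide":[11.2,18.6,-0.6],"hand":128},{"turn":[0,0,-4.95],"slide":[11.2,18.6,-0.6],"hand":128},{"turn":[0,0,-4.95],"slide":[11.2,18.6,-0.6],"hand":128},{"turn":[0,0,0],"slide":[0,0,0],"hand":128},{"turn":[0,0,0],"slide":[0,0,0],"hand":128}]'
python3 -m crank '[{"turn":[0,0,0],"slide":[0,0,0],"hand":128},{"turn":[0,0,0],"slide":[0,0,0],"hand":128}]'
python3 - <<'E'
from h import *
p,M=target(4,.155,60,0)
print(plan(p,M,1))
s=state();im,d=camera("wrist");cv2.imwrite("pics/w4.png",im)
K,T=pose("wrist",s);nuts({"w":cloud(d,K,T)})
E
```

```text
time: 5.63
ee_pos: [667.7, 47.5, 185.4]
eef_rot: [-1.059, -2.447, 0.362]
contact_force: [-0.9, -1.0, 1.2]
opening: 0.497
time: 5.8
ee_pos: [668.0, 45.8, 186.7]
eef_rot: [-1.063, -2.447, 0.361]
contact_force: [0.3, -0.3, 0.6]
opening: 0.502
rel pos tool [0.5 0.5 1.1] rel rot deg [ 0.1 -0.  -0.1] N 1
row turn [0.07, -0.01, -0.09] slide [0.5, 0.5, 1.1]
[[667, 46, 186]]
1 w few 0
2 w 2105 ctr [55. 39.] rect [58.4 52.2] [56.5 16.6] top [67.1 69.7] ang 96.3 theta 0.675
3 w 4640 ctr [ 57.7 -62.4] rect [ 58.6 -60.4] [69.6 16.5] top [69.6 70.8] ang -170.3 theta 0.617
4 w 3072 ctr [-58.6 -63.7] rect [-60.5 -61. ] [16.  68.9] top [71.8 72.8] ang 126.4 theta 0.151
```

View pics/w4.png

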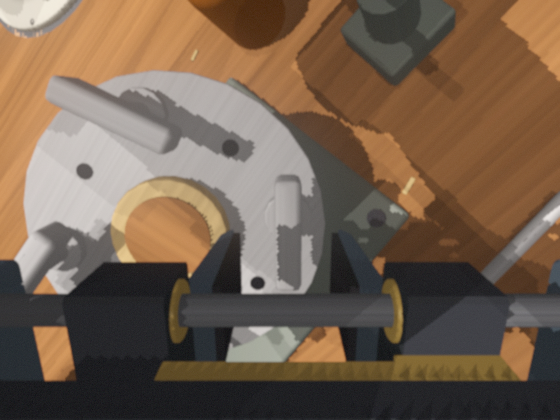

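```bash
python3 -m crank '[{"turn":[0,0,0],"slide":[0.5,0.5,20],"hand":128},{"turn":[0,0,0],"slide":[0,0,20],"hand":128},{"turn":[0,0,0],"slide":[0,0,21],"hand":128},{"turn":[0,0,0],"slide":[0,0,0],"hand":128},{"turn":[0,0,0],"slide":[0,0,0],"hand":255},{"turn":[0,0,0],"slide":[0,0,0],"hand":255},{"turn":[0,0,0],"slide":[0,0,0],"hand":255},{"turn":[0,0,0],"slide":[0,0,0],"hand":255},{"turn":[0,0,0],"slide":[0,0,0],"hand":255}]' 20
python3 - <<'E'
from h import *
p,M=target(4,.155,0,0)
print(plan(p,M,1),state()["moment"])
E
```

```text
time: 6.6
ee_pos: [638.7, 43.7, 134.4]
eef_rot: [-1.062, -2.449, 0.36]
contact_force: [-0.5, -3.0, 5.3]
opening: 0.177
rel pos tool [-0.3 -1.   1.1] rel rot deg [0.1 0.1 0. ] N 1
row turn [0.12, 0.07, 0.01] slide [-0.3, -1.0, 1.1]
[[638, 43, 134]] [-0.60349822  0.16481016  0.39645802]
```

```bash
python3 -m crank '[{"turn":[0,0,6.6],"slide":[0,0,0.5],"hand":255},{"turn":[0,0,6.6],"slide":[0,0,0.5],"hand":255},{"turn":[0,0,6.6],"slide":[0,0,0.5],"hand":255},{"turn":[0,0,6.6],"slide":[0,0,0.5],"hand":255},{"turn":[0,0,6.6],"slide":[0,0,0.5],"hand":255},{"turn":[0,0,6.6],"slide":[0,0,0.6],"hand":255},{"turn":[0,0,0],"slide":[0,0,0],"hand":255},{"turn":[0,0,0],"slide":[0,0,0],"hand":255},{"turn":[0,0,0],"slide":[0,0,0],"hand":255},{"turn":[0,0,0],"slide":[0,0,0],"hand":255}]'
python3 - <<'E'
from h import *
p,M=target(4,.85,0,0)
print(plan(p,M,1),state()["moment"],state()["joint_positions"])
s=state()
for n in ["wrist","scene"]:
    im,d=camera(n);K,T=pose(n,s);nuts({n:cloud(d,K,T)})
E
```

```text
time: 7.43
ee_pos: [637.1, 43.4, 131.8]
eef_rot: [-1.886, -2.006, 0.564]
contact_force: [1.4, -1.0, 6.1]
opening: 0.179
rel pos tool [-0.7 -0.5  1.2] rel rot deg [ 0.1 -0.   0.2] N 1
row turn [0.14, -0.01, 0.23] slide [-0.7, -0.5, 1.2]
[[636, 43, 131]] [-0.39027744 -0.00786227 -0.00119093] [ 0.00520664  0.88433984  0.94402211 -0.06006525  1.83095052 -0.05651208]
1 wrist few 0
2 wrist few 0
3 wrist 2430 ctr [ 34.9 -69.5] rect [ 43. -70.] [13.9 41.7] top [62.9 69.9] ang 176.3 theta 0.849
4 wrist 5845 ctr [-61.6 -71.4] rect [-57.3 -62.3] [69.  37.2] top [68.6 70.9] ang 86.4 theta 0.848
1 scene 374 ctr [-63.7  61.2] rect [-61.1  59.2] [16.4 69.5] top [67.7 69.7] ang 175.4 theta 0.866
2 scene 385 ctr [56. 61.] rect [58.5 59.4] [69.9 16.7] top [67.3 69.7] ang 86.1 theta 0.853
3 scene 235 ctr [ 62.2 -55.6] rect [ 58.6 -60. ] [69.5 17.1] top [65.8 70.1] ang -172.6 theta 0.657
4 scene 207 ctr [-63.8 -40.5] rect [-68.3 -48.6] [50.9 29.5] top [66.  71.1] ang 45.4 theta 1.563
```

```bash
python3 -m crank '[{"turn":[0,0,6.2],"slide":[0,0,0.5],"hand":255},{"turn":[0,0,6.2],"slide":[0,0,0.5],"hand":255},{"turn":[0,0,6.2],"slide":[0,0,0.5],"hand":255},{"turn":[0,0,6.2],"slide":[0,0,0.5],"hand":255},{"turn":[0,0,6.2],"slide":[0,0,0.5],"hand":255},{"turn":[0,0,6.2],"slide":[0,0,0.5],"hand":255},{"turn":[0,0,5],"slide":[0,0,0.3],"hand":255},{"turn":[0,0,0],"slide":[0,0,0],"hand":255},{"turn":[0,0,0],"slide":[0,0,0],"hand":255}]'
python3 - <<'E'
from h import *
p,M=target(4,1.571,0,0)
print(plan(p,M,1),state()["moment"])
E
```

```text
time: 8.28
ee_pos: [635.4, 43.2, 129.0]
eef_rot: [-2.601, -1.25, 0.729]
contact_force: [1.2, -1.5, 6.3]
opening: 0.176
rel pos tool [-0.8  0.2  1.2] rel rot deg [ 0.1 -0.1 -0.7] N 1
row turn [0.09, -0.1, -0.67] slide [-0.8, 0.2, 1.2]
[[635, 42, 128]] [-0.2096766   0.19183299  0.68805789]
```

```bash
python3 -m crank '[{"turn":[0,0,0],"slide":[0,0,0],"hand":128},{"turn":[0,0,0],"slide":[0,0,0],"hand":128},{"turn":[0,0,0],"slide":[0,0,0],"hand":128},{"turn":[0,0,0],"slide":[0,0,-20],"hand":128},{"turn":[0,0,0],"slide":[0,0,-20],"hand":128},{"turn":[0,0,0],"slide":[0,0,-20],"hand":128},{"turn":[0,0,0],"slide":[0,0,0],"hand":128},{"turn":[0,0,0],"slide":[0,0,0],"hand":128},{"turn":[0,0,0],"slide":[0,0,0],"hand":128}]'
python3 - <<'E'
from h import *
for f in (0,1):
  p,M=target(2,.85,60,f)
  print(plan(p,M,8),state()["joint_positions"])
s=state();im,d=camera("wrist");cv2.imwrite("pics/w5.png",im)
K,T=pose("wrist",s);nuts({"w":cloud(d,K,T)})
E
```

```text
time: 9.03
ee_pos: [664.2, 47.0, 179.4]
eef_rot: [-2.599, -1.249, 0.731]
contact_force: [-0.2, 0.2, 0.3]
opening: 0.496
rel pos tool [-170.6    2.3   -4. ] rel rot deg [-1.00e-01  0.00e+00  1.38e+02] N 8
row turn [-0.01, 0.0, 17.26] slide [-13.2, 24.0, -0.5]
[[674, 22, 176], [677, -6, 177], [673, -32, 182], [662, -56, 190], [645, -74, 202], [624, -86, 215], [601, -90, 229], [577, -85, 243]] [ 0.00916931  0.88931424  0.79963628 -0.06057231  1.97259694  0.6751738 ]
rel pos tool [-170.6    2.3   -4. ] rel rot deg [ -0.  -0. -42.] N 8
row turn [-0.0, -0.01, -5.24] slide [-20.8, -6.6, -0.5]
[[649, 35, 190], [635, 22, 199], [622, 7, 208], [610, -9, 217], [599, -27, 225], [591, -46, 232], [583, -65, 238], [577, -85, 243]] [ 0.00916931  0.88931424  0.79963628 -0.06057231  1.97259694  0.6751738 ]
1 w few 0
2 w few 0
3 w few 0
4 w 3066 ctr [-63.6 -63. ] rect [-61.4 -60.9] [69.1 15.9] top [65.5 66.6] ang -135.0 theta 1.572
```

View pics/w5.png

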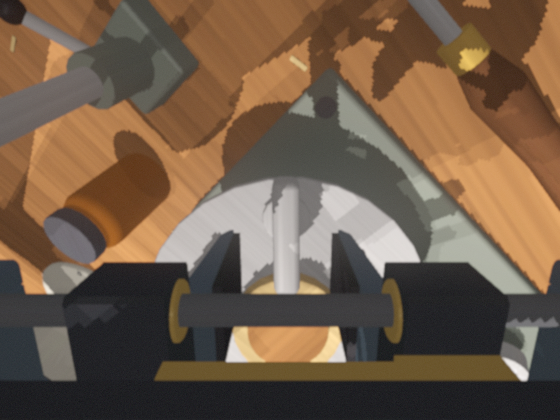

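Nut 4 home at 1.572. Now back to nut 2.

```bash
python3 -m crank '[{"turn":[0,0,-5.24],"slide":[-20.8,-6.6,-0.5],"hand":128},{"turn":[0,0,-5.24],"slide":[-20.8,-6.6,-0.5],"hand":128},{"turn":[0,0,-5.24],"slide":[-20.8,-6.6,-0.5],"hand":128},{"turn":[0,0,-5.24],"slide":[-20.8,-6.6,-0.5],"hand":128},{"turn":[0,0,-5.24],"slide":[-20.8,-6.6,-0.5],"hand":128},{"turn":[0,0,-5.24],"slide":[-20.8,-6.6,-0.5],"hand":128},{"turn":[0,0,-5.24],"slide":[-20.8,-6.6,-0.5],"hand":128},{"turn":[0,0,-5.24],"slide":[-20.8,-6.6,-0.5],"hand":128},{"turn":[0,0,0],"slide":[0,0,0],"hand":128},{"turn":[0,0,0],"slide":[0,0,0],"hand":128}]'
python3 -m crank '[{"turn":[0,0,0],"slide":[0,0,0],"hand":128},{"turn":[0,0,0],"slide":[0,0,0],"hand":128}]'
python3 - <<'E'
from h import *
p,M=target(2,.85,60,1)
print(plan(p,M,1))
s=state();im,d=camera("wrist");cv2.imwrite("pics/w6.png",im)
K,T=pose("wrist",s);nuts({"w":cloud(d,K,T)})
E
```

```text
time: 9.92
ee_pos: [577.0, -86.2, 243.5]
eef_rot: [-1.892, -1.998, 0.566]
contact_force: [-0.0, 0.1, -0.0]
opening: 0.498
time: 10.08
ee_pos: [577.5, -84.7, 243.2]
eef_rot: [-1.89, -2.0, 0.567]
contact_force: [-0.7, -0.6, 0.1]
opening: 0.497
rel pos tool [-0.7 -0.   0.2] rel rot deg [ 0.  -0.  -0.1] N 1
row turn [0.02, -0.04, -0.06] slide [-0.7, -0.0, 0.2]
[[577, -85, 243]]
1 w 4047 ctr [-57.7  57.3] rect [-60.6  60.1] [16.8 70.3] top [68.3 69.6] ang 175.5 theta 0.863
2 w 3042 ctr [58.9 56.2] rect [59.2 59.4] [69.2 15.8] top [68.9 69.9] ang 86.6 theta 0.845
3 w 4872 ctr [ 61.2 -57.3] rect [ 59. -60.] [70.1 16.5] top [69.5 70.7] ang -173.5 theta 0.672
4 w 2888 ctr [-46.6 -47.4] rect [-51.1 -50.2] [43.3 16.6] top [65.1 66.4] ang -139.3 theta 1.647
```

```bash
python3 -m crank '[{"turn":[0,0,0],"slide":[-0.5,0,20],"hand":128},{"turn":[0,0,0],"slide":[0,0,20],"hand":128},{"turn":[0,0,0],"slide":[0,0,20],"hand":128},{"turn":[0,0,0],"slide":[0,0,0],"hand":128},{"turn":[0,0,0],"slide":[0,0,0],"hand":255},{"turn":[0,0,0],"slide":[0,0,0],"hand":255},{"turn":[0,0,0],"slide":[0,0,0],"hand":255},{"turn":[0,0,0],"slide":[0,0,0],"hand":255},{"turn":[0,0,0],"slide":[0,0,0],"hand":255}]' 20
python3 - <<'E'
from h import *
p,M=target(2,.85,0,1)
print(plan(p,M,1),state()["moment"])
E
```

```text
time: 10.88
ee_pos: [548.7, -89.6, 192.3]
eef_rot: [-1.892, -2.002, 0.565]
contact_force: [4.5, 0.2, 0.6]
opening: 0.171
rel pos tool [ 0.6 -0.3  1.5] rel rot deg [ 0.2 -0.  -0. ] N 1
row turn [0.16, -0.01, -0.05] slide [0.6, -0.3, 1.5]
[[548, -89, 191]] [ 0.05301129 -1.01586387  0.09822805]
```

```bash
python3 -m crank '[{"turn":[0,0,6.2],"slide":[0,0,0.5],"hand":255},{"turn":[0,0,6.2],"slide":[0,0,0.5],"hand":255},{"turn":[0,0,6.2],"slide":[0,0,0.5],"hand":255},{"turn":[0,0,6.2],"slide":[0,0,0.5],"hand":255},{"turn":[0,0,6.2],"slide":[0,0,0.5],"hand":255},{"turn":[0,0,6.2],"slide":[0,0,0.5],"hand":255},{"turn":[0,0,5],"slide":[0,0,0.3],"hand":255},{"turn":[0,0,0],"slide":[0,0,0],"hand":255},{"turn":[0,0,0],"slide":[0,0,0],"hand":255}]'
python3 - <<'E'
from h import *
p,M=target(2,1.571,0,1)
print(plan(p,M,1),state()["moment"])
E
python3 -m crank '[{"turn":[0,0,0],"slide":[0,0,0],"hand":128},{"turn":[0,0,0],"slide":[0,0,0],"hand":128},{"turn":[0,0,0],"slide":[0,0,0],"hand":128},{"turn":[0,0,0],"slide":[0,0,-20],"hand":128},{"turn":[0,0,0],"slide":[0,0,-20],"hand":128},{"turn":[0,0,0],"slide":[0,0,-20],"hand":128},{"turn":[0,0,0],"slide":[0,0,0],"hand":128},{"turn":[0,0,0],"slide":[0,0,0],"hand":128},{"turn":[0,0,0],"slide":[0,0,0],"hand":128}]'
python3 - <<'E'
from h import *
for f in (0,1):
  p,M=target(1,.865,60,f)
  print(plan(p,M,8),state()["joint_positions"])
s=state();im,d=camera("wrist");cv2.imwrite("pics/w7.png",im)
K,T=pose("wrist",s);nuts({"w":cloud(d,K,T)})
E
```

```text
time: 11.63
ee_pos: [546.7, -89.6, 189.6]
eef_rot: [-2.605, -1.243, 0.73]
contact_force: [-0.1, 0.8, 5.1]
opening: 0.176
rel pos tool [ 0.4 -0.1  1.5] rel rot deg [ 0.1 -0.1 -1. ] N 1
row turn [0.07, -0.1, -0.95] slide [0.4, -0.1, 1.5]
[[546, -89, 188]] [0.49498401 0.18981109 0.33780183]
time: 12.38
ee_pos: [575.6, -86.2, 240.3]
eef_rot: [-2.603, -1.243, 0.732]
contact_force: [0.2, 0.3, -0.2]
opening: 0.494
rel pos tool [86.7 83.3 -3.2] rel rot deg [-0.  -0.  48.6] N 8
row turn [-0.0, -0.0, 6.08] slide [14.3, 5.9, -0.4]
[[587, -79, 233], [600, -73, 226], [613, -69, 219], [626, -67, 212], [640, -66, 204], [654, -66, 197], [667, -69, 190], [681, -73, 183]] [-0.16875022  0.69942157  1.04418257 -0.15124273  1.89944925  0.49880322]
rel pos tool [86.7 83.3 -3.2] rel rot deg [   0.    -0.  -131.4] N 8
row turn [0.01, -0.0, -16.42] slide [-3.7, 18.5, -0.4]
[[586, -101, 236], [600, -112, 229], [616, -117, 221], [633, -118, 212], [649, -113, 203], [663, -104, 194], [674, -90, 188], [681, -73, 183]] [-0.16875022  0.69942157  1.04418257 -0.15124273  1.89944925  0.49880322]
1 w 5173 ctr [-60.4  58. ] rect [-60.5  59.8] [16.6 69.3] top [68.4 69.7] ang 174.9 theta 0.875
2 w 3055 ctr [56.5 57.4] rect [58.6 59.5] [69.1 16. ] top [65.6 66.7] ang 45.1 theta 1.569
3 w 5665 ctr [ 56.3 -57.8] rect [ 59.  -59.7] [70.  16.4] top [69.2 70.6] ang -170.1 theta 0.613
4 w few 0
```

View pics/w7.png

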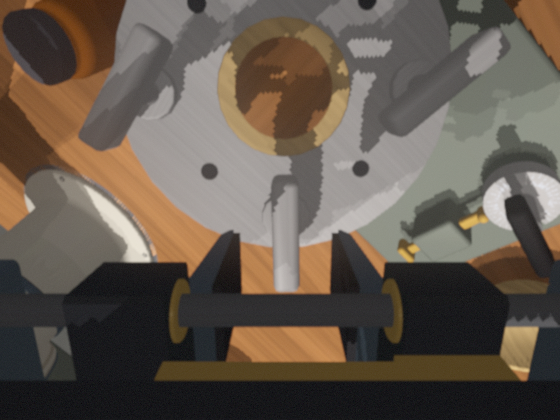

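```bash
python3 -m crank '[{"turn":[0,0,6.1],"slide":[14.3,5.9,-0.4],"hand":128},{"turn":[0,0,6.1],"slide":[14.3,5.9,-0.4],"hand":128},{"turn":[0,0,6.1],"slide":[14.3,5.9,-0.4],"hand":128},{"turn":[0,0,6.1],"slide":[14.3,5.9,-0.4],"hand":128},{"turn":[0,0,6.1],"slide":[14.3,5.9,-0.4],"hand":128},{"turn":[0,0,6.1],"slide":[14.3,5.9,-0.4],"hand":128},{"turn":[0,0,6.1],"slide":[14.3,5.9,-0.4],"hand":128},{"turn":[0,0,6.1],"slide":[14.3,5.9,-0.4],"hand":128},{"turn":[0,0,0],"slide":[0,0,0],"hand":128},{"turn":[0,0,0],"slide":[0,0,0],"hand":128}]'
python3 -m crank '[{"turn":[0,0,0],"slide":[0,0,0],"hand":128},{"turn":[0,0,0],"slide":[0,0,0],"hand":128}]'
python3 - <<'E'
from h import *
p,M=target(1,.865,60,0)
print(plan(p,M,1))
s=state();im,d=camera("wrist");cv2.imwrite("pics/w8.png",im)
K,T=pose("wrist",s);nuts({"w":cloud(d,K,T)})
E
```

```text
time: 13.27
ee_pos: [680.3, -72.8, 182.3]
eef_rot: [2.985, 0.061, -0.798]
contact_force: [-0.5, -0.3, 0.4]
opening: 0.499
time: 13.43
ee_pos: [680.3, -72.6, 184.2]
eef_rot: [2.985, 0.062, -0.794]
contact_force: [0.8, 0.5, -0.7]
opening: 0.502
rel pos tool [0.8 0.2 1. ] rel rot deg [-0.  -0.1 -0.1] N 1
row turn [-0.04, -0.07, -0.06] slide [0.8, 0.2, 1.0]
[[681, -73, 183]]
1 w 3029 ctr [-64.9  60.1] rect [-61.4  59.9] [15.8 69.7] top [68.6 69.7] ang 174.8 theta 0.875
2 w 153 ctr [32.7 41.7] rect [34.2 41.9] [18.6  8. ] top [52.4 56.9] ang 78.5 theta 0.987
3 w few 0
4 w 3176 ctr [-69.9 -63.3] rect [-63.8 -62.1] [64.  16.8] top [64.3 66.1] ang 48.3 theta 1.514
```

View pics/w8.png

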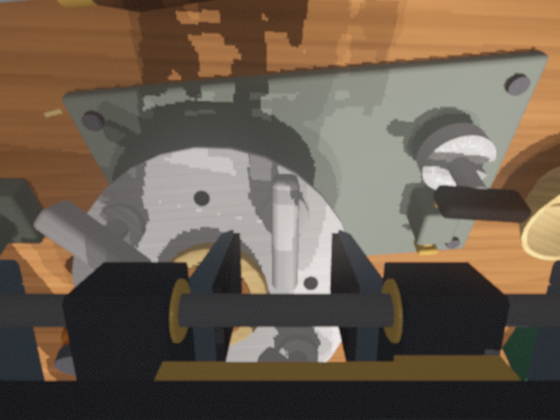

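```bash
python3 -m crank '[{"turn":[0,0,0],"slide":[0.5,0,20],"hand":128},{"turn":[0,0,0],"slide":[0,0,20],"hand":128},{"turn":[0,0,0],"slide":[0,0,21],"hand":128},{"turn":[0,0,0],"slide":[0,0,0],"hand":128},{"turn":[0,0,0],"slide":[0,0,0],"hand":255},{"turn":[0,0,0],"slide":[0,0,0],"hand":255},{"turn":[0,0,0],"slide":[0,0,0],"hand":255},{"turn":[0,0,0],"slide":[0,0,0],"hand":255},{"turn":[0,0,0],"slide":[0,0,0],"hand":255}]' 20
python3 - <<'E'
from h import *
p,M=target(1,.865,0,0)
print(plan(p,M,1),state()["moment"])
E
```

```text
time: 14.23
ee_pos: [651.7, -76.0, 131.4]
eef_rot: [2.986, 0.059, -0.792]
contact_force: [4.0, 11.2, 6.1]
opening: 0.178
rel pos tool [-0.7  0.4  0.8] rel rot deg [-0.1 -0.2 -0.2] N 1
row turn [-0.05, -0.15, -0.16] slide [-0.7, 0.4, 0.8]
[[651, -76, 131]] [ 1.77097897 -0.31130227 -1.13524139]
```

```bash
python3 -m crank '[{"turn":[0,0,6.2],"slide":[0,0,0.5],"hand":255},{"turn":[0,0,6.2],"slide":[0,0,0.5],"hand":255},{"turn":[0,0,6.2],"slide":[0,0,0.5],"hand":255},{"turn":[0,0,6.2],"slide":[0,0,0.5],"hand":255},{"turn":[0,0,6.2],"slide":[0,0,0.5],"hand":255},{"turn":[0,0,6.2],"slide":[0,0,0.5],"hand":255},{"turn":[0,0,4.5],"slide":[0,0,0.2],"hand":255},{"turn":[0,0,0],"slide":[0,0,0],"hand":255},{"turn":[0,0,0],"slide":[0,0,0],"hand":255}]'
python3 - <<'E'
from h import *
p,M=target(1,1.571,0,0)
print(plan(p,M,1),state()["moment"])
E
python3 -m crank '[{"turn":[0,0,0],"slide":[0,0,0],"hand":128},{"turn":[0,0,0],"slide":[0,0,0],"hand":128},{"turn":[0,0,0],"slide":[0,0,0],"hand":128},{"turn":[0,0,0],"slide":[0,0,-20],"hand":128},{"turn":[0,0,0],"slide":[0,0,-20],"hand":128},{"turn":[0,0,0],"slide":[0,0,-20],"hand":128},{"turn":[0,0,0],"slide":[0,0,0],"hand":128},{"turn":[0,0,0],"slide":[0,0,0],"hand":128},{"turn":[0,0,0],"slide":[0,0,0],"hand":128}]'
python3 - <<'E'
from h import *
for f in (0,1):
  p,M=target(3,.61,60,f)
  print(plan(p,M,10),state()["joint_positions"])
s=state();im,d=camera("wrist");cv2.imwrite("pics/w9.png",im)
K,T=pose("wrist",s);nuts({"w":cloud(d,K,T)})
E
```

```text
time: 14.98
ee_pos: [650.1, -76.0, 128.7]
eef_rot: [2.665, -0.955, -0.674]
contact_force: [1.8, 3.7, 6.1]
opening: 0.179
rel pos tool [-0.1  0.8  0.9] rel rot deg [-0.1 -0.1 -1.4] N 1
row turn [-0.14, -0.08, -1.41] slide [-0.1, 0.8, 0.9]
[[649, -77, 128]] [0.95682154 0.03064214 0.25337473]
time: 15.73
ee_pos: [678.7, -73.0, 179.1]
eef_rot: [2.663, -0.955, -0.677]
contact_force: [-0.1, -0.5, -0.4]
opening: 0.501
rel pos tool [-169.9    4.5   -5.3] rel rot deg [-0.000e+00  1.000e-01  1.235e+02] N 10
row turn [-0.0, 0.01, 12.35] slide [-11.3, 17.4, -0.5]
[[662, -79, 190], [644, -81, 201], [627, -78, 211], [610, -70, 221], [595, -59, 229], [582, -44, 236], [572, -27, 242], [565, -8, 245], [562, 13, 245], [563, 34, 244]] [-0.13284237  0.91326768  0.74624046 -0.13754677  1.98794853  2.10328042]
rel pos tool [-169.9    4.5   -5.3] rel rot deg [ -0.   -0.  -56.5] N 10
row turn [-0.0, -0.0, -5.65] slide [-16.2, -7.2, -0.5]
[[672, -57, 183], [664, -42, 187], [654, -28, 192], [644, -15, 198], [632, -3, 204], [620, 7, 211], [606, 16, 219], [593, 24, 227], [578, 30, 235], [563, 34, 244]] [-0.13284237  0.91326768  0.74624046 -0.13754677  1.98794853  2.10328042]
1 w 3054 ctr [-63.9  62.5] rect [-61.7  60.1] [16.1 69. ] top [65.4 66.4] ang 134.9 theta 1.572
2 w few 0
3 w few 0
4 w few 0
```

View pics/w9.png

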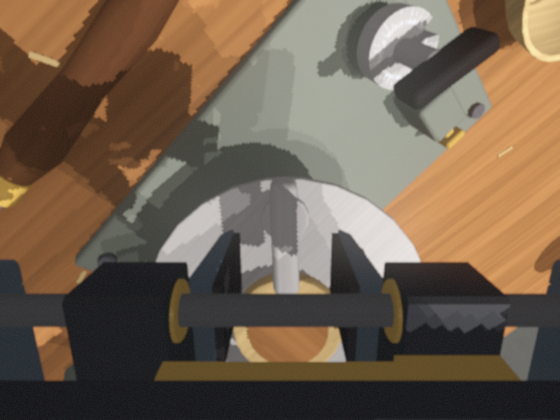

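Nut 1 home. To nut 3 (flip 1).

```bash
python3 -m crank '[{"turn":[0,0,-5.65],"slide":[-16.2,-7.2,-0.5],"hand":128},{"turn":[0,0,-5.65],"slide":[-16.2,-7.2,-0.5],"hand":128},{"turn":[0,0,-5.65],"slide":[-16.2,-7.2,-0.5],"hand":128},{"turn":[0,0,-5.65],"slide":[-16.2,-7.2,-0.5],"hand":128},{"turn":[0,0,-5.65],"slide":[-16.2,-7.2,-0.5],"hand":128},{"turn":[0,0,-5.65],"slide":[-16.2,-7.2,-0.5],"hand":128},{"turn":[0,0,-5.65],"slide":[-16.2,-7.2,-0.5],"hand":128},{"turn":[0,0,-5.65],"slide":[-16.2,-7.2,-0.5],"hand":128},{"turn":[0,0,-5.65],"slide":[-16.2,-7.2,-0.5],"hand":128},{"turn":[0,0,-5.65],"slide":[-16.2,-7.2,-0.5],"hand":128}]'
python3 -m crank '[{"turn":[0,0,0],"slide":[0,0,0],"hand":128},{"turn":[0,0,0],"slide":[0,0,0],"hand":128},{"turn":[0,0,0],"slide":[0,0,0],"hand":128},{"turn":[0,0,0],"slide":[0,0,0],"hand":128}]'
python3 - <<'E'
from h import *
p,M=target(3,.61,60,1)
print(plan(p,M,1))
s=state();im,d=camera("wrist");cv2.imwrite("pics/w10.png",im)
K,T=pose("wrist",s);nuts({"w":cloud(d,K,T)})
E
```

```text
time: 16.62
ee_pos: [562.0, 34.5, 243.9]
eef_rot: [-2.985, -0.455, 0.809]
contact_force: [0.7, 0.2, 0.9]
opening: 0.496
time: 16.95
ee_pos: [563.7, 33.7, 243.6]
eef_rot: [-2.988, -0.445, 0.809]
contact_force: [0.4, -0.2, -0.5]
opening: 0.499
rel pos tool [-0.5 -0.1 -0.2] rel rot deg [-0.  -0.  -0.1] N 1
row turn [-0.04, -0.03, -0.11] slide [-0.5, -0.1, -0.2]
[[563, 34, 244]]
1 w 3331 ctr [-51.9  47.4] rect [-55.4  54.3] [16.7 55.5] top [65.1 66.6] ang 139.6 theta 1.49
2 w 1867 ctr [45.9 46.6] rect [55.9 56.4] [61.6 16.4] top [65.4 66.7] ang 53.2 theta 1.428
3 w 3082 ctr [ 55.2 -61. ] rect [ 58.8 -60.3] [69.5 16.1] top [69.7 70.7] ang -170.2 theta 0.614
4 w 3376 ctr [-52.7 -54.5] rect [-55.9 -55.4] [56.1 16.5] top [65.4 66.6] ang 48.4 theta 1.512
```

View pics/w10.png

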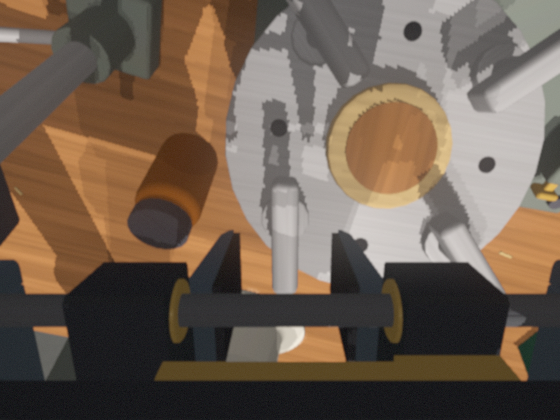

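```bash
python3 -m crank '[{"turn":[0,0,0],"slide":[-0.5,0,20],"hand":128},{"turn":[0,0,0],"slide":[0,0,20],"hand":128},{"turn":[0,0,0],"slide":[0,0,20],"hand":128},{"turn":[0,0,0],"slide":[0,0,0],"hand":128},{"turn":[0,0,0],"slide":[0,0,0],"hand":255},{"turn":[0,0,0],"slide":[0,0,0],"hand":255},{"turn":[0,0,0],"slide":[0,0,0],"hand":255},{"turn":[0,0,0],"slide":[0,0,0],"hand":255},{"turn":[0,0,0],"slide":[0,0,0],"hand":255}]' 20
python3 - <<'E'
from h import *
p,M=target(3,.61,0,1)
print(plan(p,M,1),state()["moment"])
E
```

```text
time: 17.75
ee_pos: [533.9, 30.4, 193.1]
eef_rot: [-2.988, -0.448, 0.805]
contact_force: [2.3, 6.3, 5.0]
opening: 0.176
rel pos tool [0.1 0.4 1.2] rel rot deg [-0.  -0.1  0. ] N 1
row turn [-0.01, -0.14, 0.0] slide [0.1, 0.4, 1.2]
[[534, 30, 192]] [ 0.93766266 -0.15488113 -0.70052186]
```

```bash
python3 -m crank '[{"turn":[0,0,7],"slide":[0,0,0.5],"hand":255},{"turn":[0,0,7],"slide":[0,0,0.5],"hand":255},{"turn":[0,0,7],"slide":[0,0,0.6],"hand":255},{"turn":[0,0,7],"slide":[0,0,0.5],"hand":255},{"turn":[0,0,7],"slide":[0,0,0.6],"hand":255},{"turn":[0,0,7],"slide":[0,0,0.5],"hand":255},{"turn":[0,0,7],"slide":[0,0,0.6],"hand":255},{"turn":[0,0,7.1],"slide":[0,0,0.5],"hand":255},{"turn":[0,0,0],"slide":[0,0,0],"hand":255},{"turn":[0,0,0],"slide":[0,0,0],"hand":255}]'
python3 - <<'E'
from h import *
p,M=target(3,1.571,0,1)
print(plan(p,M,1),state()["moment"])
E
python3 -m crank '[{"turn":[0,0,0],"slide":[0,0,0],"hand":128},{"turn":[0,0,0],"slide":[0,0,0],"hand":128},{"turn":[0,0,0],"slide":[0,0,0],"hand":128},{"turn":[0,0,0],"slide":[0,0,-20],"hand":128},{"turn":[0,0,0],"slide":[0,0,-20],"hand":128},{"turn":[0,0,0],"slide":[0,0,-20],"hand":128},{"turn":[0,0,0],"slide":[0,0,-20],"hand":128},{"turn":[0,0,0],"slide":[0,0,0],"hand":128},{"turn":[0,0,0],"slide":[0,0,0],"hand":128},{"turn":[0,0,0],"slide":[0,0,0],"hand":128}]'
python3 - <<'E'
from h import *
s=state();print(s["joint_positions"])
for n in ["wrist","top","scene"]:
    im,d=camera(n);cv2.imwrite(f"pics/{n}11.png",im);K,T=pose(n,s);C=cloud(d,K,T);np.save(f"pics/{n}11C.npy",C);nuts({n:C})
im=cv2.imread("pics/top11.png");cv2.imwrite("pics/topc11.png",cv2.resize(im[130:310,170:480],None,fx=2.55,fy=2.55,interpolation=cv2.INTER_CUBIC))
E
```

```text
time: 18.58
ee_pos: [531.8, 30.7, 189.4]
eef_rot: [2.67, -0.947, -0.676]
contact_force: [2.3, 5.4, 3.3]
opening: 0.177
rel pos tool [0.8 0.5 1.2] rel rot deg [-0.2 -0.1 -1. ] N 1
row turn [-0.16, -0.06, -1.04] slide [0.8, 0.5, 1.2]
[[531, 30, 188]] [ 1.13535596 -0.17508983  0.07512601]
time: 19.42
ee_pos: [570.4, 34.8, 257.6]
eef_rot: [2.668, -0.946, -0.679]
contact_force: [-0.9, -0.1, 0.1]
opening: 0.495
[-0.00622261  0.67686598  1.0425379  -0.06803186  1.94117407  2.2384117 ]
1 wrist few 10
2 wrist 3561 ctr [57.7 58.2] rect [58.9 59.5] [69.5 16.1] top [65.6 66.7] ang 45.1 theta 1.569
3 wrist 2574 ctr [ 56.7 -57.8] rect [ 58.6 -60.1] [15.9 69.2] top [65.4 66.4] ang 134.9 theta 1.573
4 wrist 3523 ctr [-59.2 -58.7] rect [-60.7 -60.1] [70.  16.1] top [65.3 66.4] ang -135.0 theta 1.571
1 top 200 ctr [-56.3  60. ] rect [-58.5  59.5] [16.5 69.5] top [63.5 66.4] ang 135.1 theta 1.57
2 top 249 ctr [63.2 60.1] rect [60.7 60.2] [70.2 17.3] top [63.2 66.4] ang 45.5 theta 1.562
3 top few 0
4 top few 3
1 scene 321 ctr [-63.7  61.4] rect [-61.3  59.5] [15.9 69. ] top [64.8 66.9] ang 135.0 theta 1.57
2 scene 360 ctr [56.3 60.7] rect [58.6 59.2] [68.9 16.7] top [64.1 66.7] ang 45.5 theta 1.563
3 scene 232 ctr [ 55.4 -57. ] rect [ 59.  -60.4] [15.4 70. ] top [64.7 66.6] ang 135.1 theta 1.569
4 scene 351 ctr [-62.6 -58.5] rect [-60.8 -60.6] [69.5 16.8] top [64.1 66.6] ang 45.4 theta 1.564
```

View pics/topc11.png

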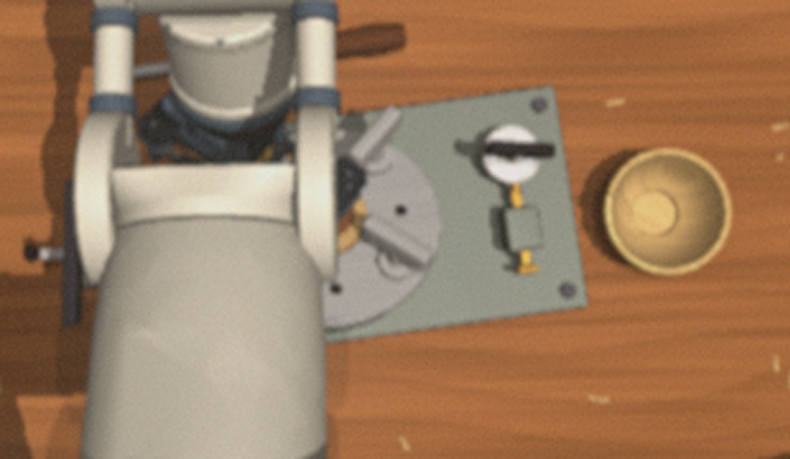

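View pics/scene11.png

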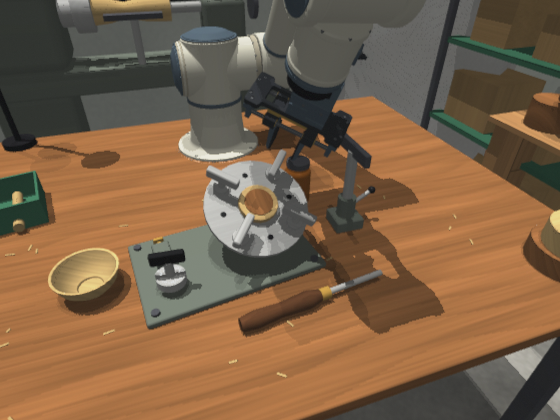

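Run:
```python
from h import *
for n in ["top","scene"]:
  for k in ["C","11C"]:
    P=np.load(f"pics/{n}{k}.npy").reshape(-1,3)
    for lo,hi in [(85,125),(40,60)]:
        m=(np.hypot(P[:,0]-638,P[:,1]+222)<48)&(P[:,2]>lo)&(P[:,2]<hi);Q=P[m]
        if len(Q)<10: print("few");continue
        r=cv2.minAreaRect(Q[:,:2].astype(np.float32));c=Q[:,:2].mean(0);w,V=np.linalg.eigh(np.cov((Q[:,:2]-c).T));v=V[:,1]
        print(n,k,lo,len(Q),c.round(1),np.round(r[0],1),np.round(r[1],1),np.percentile(Q[:,2],[50,90]).round(1),"az",np.degrees(np.arctan2(v[1],v[0])).round(1))
p=cv2.imread("pics/scene11.png");cv2.imwrite("pics/cam.png",cv2.resize(p[220:310,120:220],None,fx=7,fy=6,interpolation=cv2.INTER_CUBIC))
```

```text
top C 85 169 [ 640.  -222.7] [ 640.6 -223.5] [65.  14.5] [106.1 109.8] az 85.3
top C 40 292 [ 634.2 -222.8] [ 634.1 -221.5] [58.4 72.3] [49.6 53.1] az -173.5
top 11C 85 167 [ 640.  -222.6] [ 640.8 -223.2] [63.9 15.1] [106.8 109.8] az 85.3
top 11C 40 291 [ 634.2 -222.9] [ 634.2 -221.7] [59.  71.7] [49.4 52.6] az -173.2
scene C 85 479 [ 645.9 -222.7] [ 642.  -222.6] [65.9 17. ] [102.  108.6] az 86.1
scene C 40 548 [ 648.8 -222.8] [ 642.5 -222.4] [58.  56.9] [50.1 51.6] az 74.7
scene 11C 85 485 [ 645.9 -222.6] [ 642.6 -222.8] [66.  15.8] [101.8 108.5] az 86.0
scene 11C 40 544 [ 648.8 -222.8] [ 642.4 -223.4] [58.8 57. ] [50.1 51.8] az 71.8
```

View pics/cam.png

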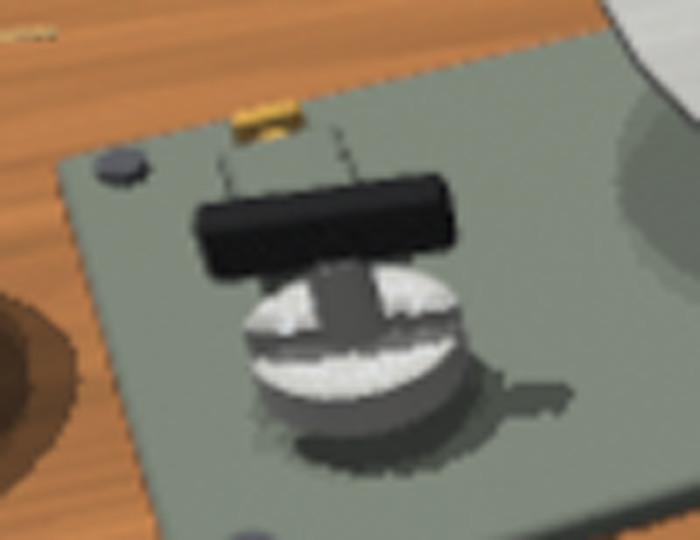

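```bash
cat >> h.py <<'E'
CAM=np.array([641.,-223.3])
def camt(az,z):
    a=np.radians(az);x=np.array([np.cos(a),np.sin(a),0]);zz=np.array([0,0,-1.]);return np.array([*CAM,z]),np.stack([x,np.cross(zz,x),zz],1)
E
python3 - <<'E'
from h import *
p,M=camt(85.7,200)
print(plan(p,M,22))
E
```

```text
rel pos tool [234.  138.9  30.2] rel rot deg [ -10.4   35.2 -121.4] N 22
row turn [-0.47, 1.6, -5.52] slide [-0.4, 14.6, 4.7]
[[560, 24, 259], [550, 11, 260], [542, -2, 260], [535, -15, 260], [530, -30, 260], [526, -45, 259], [523, -60, 258], [522, -75, 256], [522, -90, 254], [524, -105, 251], [527, -120, 248], [532, -134, 245], [538, -148, 241], [546, -161, 237], [554, -173, 233], [564, -184, 229], [575, -194, 224], [587, -202, 219], [600, -210, 215], [613, -216, 210], [627, -220, 205], [641, -223, 200]]
```

```bash
python3 -m crank '[{"turn":[-0.47,1.6,-5.52],"slide":[-0.4,14.6,4.7],"hand":128},{"turn":[-0.47,1.6,-5.52],"slide":[-0.4,14.6,4.7],"hand":128},{"turn":[-0.47,1.6,-5.52],"slide":[-0.4,14.6,4.7],"hand":128},{"turn":[-0.47,1.6,-5.52],"slide":[-0.4,14.6,4.7],"hand":128},{"turn":[-0.47,1.6,-5.52],"slide":[-0.4,14.6,4.7],"hand":128},{"turn":[-0.47,1.6,-5.52],"slide":[-0.4,14.6,4.7],"hand":128},{"turn":[-0.47,1.6,-5.52],"slide":[-0.4,14.6,4.7],"hand":128},{"turn":[-0.47,1.6,-5.52],"slide":[-0.4,14.6,4.7],"hand":128},{"turn":[-0.47,1.6,-5.52],"slide":[-0.4,14.6,4.7],"hand":128},{"turn":[-0.47,1.6,-5.52],"slide":[-0.4,14.6,4.7],"hand":128}]'
python3 - <<'E'
from h import *
p,M=camt(85.7,200)
print(plan(p,M,12))
E
```

```text
time: 20.4
ee_pos: [524.6, -105.4, 251.5]
eef_rot: [2.922, 0.494, -0.44]
contact_force: [0.0, 0.7, 0.6]
opening: 0.496
rel pos tool [ 85.7 145.2  40.8] rel rot deg [ -5.6  19.1 -65.9] N 12
row turn [-0.47, 1.59, -5.49] slide [-0.5, 14.6, 4.8]
[[528, -120, 248], [533, -134, 245], [539, -148, 241], [546, -161, 237], [555, -173, 233], [565, -184, 229], [575, -194, 224], [587, -202, 219], [600, -210, 215], [613, -216, 210], [627, -220, 205], [641, -223, 200]]
```

```bash
python3 -m crank '[{"turn":[-0.47,1.6,-5.5],"slide":[-0.5,14.6,4.8],"hand":128},{"turn":[-0.47,1.6,-5.5],"slide":[-0.5,14.6,4.8],"hand":128},{"turn":[-0.47,1.6,-5.5],"slide":[-0.5,14.6,4.8],"hand":128},{"turn":[-0.47,1.6,-5.5],"slide":[-0.5,14.6,4.8],"hand":128},{"turn":[-0.47,1.6,-5.5],"slide":[-0.5,14.6,4.8],"hand":128},{"turn":[-0.47,1.6,-5.5],"slide":[-0.5,14.6,4.8],"hand":128},{"turn":[-0.47,1.6,-5.5],"slide":[-0.5,14.6,4.8],"hand":128},{"turn":[-0.47,1.6,-5.5],"slide":[-0.5,14.6,4.8],"hand":128},{"turn":[-0.47,1.6,-5.5],"slide":[-0.5,14.6,4.8],"hand":128},{"turn":[-0.47,1.6,-5.5],"slide":[-0.5,14.6,4.8],"hand":128}]'
python3 -m crank '[{"turn":[-0.47,1.6,-5.5],"slide":[-0.5,14.6,4.8],"hand":128},{"turn":[-0.47,1.6,-5.5],"slide":[-0.5,14.6,4.8],"hand":128},{"turn":[0,0,0],"slide":[0,0,0],"hand":128},{"turn":[0,0,0],"slide":[0,0,0],"hand":128},{"turn":[0,0,0],"slide":[0,0,0],"hand":128},{"turn":[0,0,0],"slide":[0,0,0],"hand":128}]'
python3 - <<'E'
from h import *
p,M=camt(85.7,200)
print(plan(p,M,1))
s=state();im,d=camera("wrist");cv2.imwrite("pics/w12.png",im)
K,T=pose("wrist",s);P=cloud(d,K,T).reshape(-1,3);print(s["joint_positions"])
m=(np.hypot(P[:,0]-641,P[:,1]+223)<48)&(P[:,2]>88)&(P[:,2]<125);Q=P[m]
r=cv2.minAreaRect(Q[:,:2].astype(np.float32));c=Q[:,:2].mean(0);w,V=np.linalg.eigh(np.cov((Q[:,:2]-c).T));v=V[:,1]
print(len(Q),c,r,np.percentile(Q[:,2],[50,90]),np.degrees(np.arctan2(v[1],v[0])))
E
```

```text
time: 21.23
ee_pos: [613.0, -216.2, 209.3]
eef_rot: [2.475, 1.892, -0.078]
contact_force: [0.8, -0.5, 0.6]
opening: 0.494
time: 21.73
ee_pos: [640.7, -223.0, 200.4]
eef_rot: [2.307, 2.131, 0.001]
contact_force: [-0.7, -0.2, 0.2]
opening: 0.496
rel pos tool [-0.3  0.4  0.4] rel rot deg [ 0.1  0.  -0.2] N 1
row turn [0.05, 0.01, -0.25] slide [-0.3, 0.4, 0.4]
[[641, -223, 200]]
[-4.22999234e-01  5.96444819e-01  1.23893409e+00  1.48715597e-04
  1.30530622e+00 -3.43688679e-01]
1729 [ 641.98383439 -220.43841854] ((642.2172241210938, -223.2878875732422), (65.39547729492188, 14.650405883789062), 86.0249252319336) [107.86038366 108.93913469] 85.78963419685113
```

View pics/w12.png

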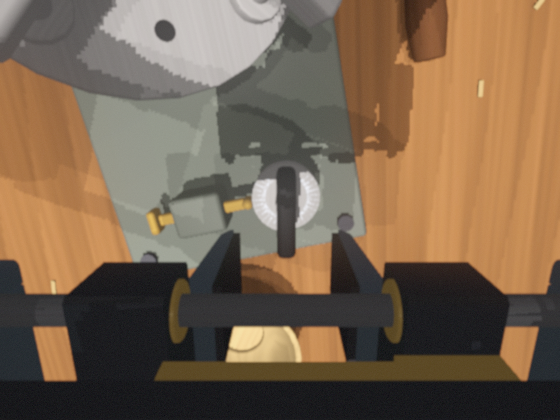

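```bash
python3 -m crank '[{"turn":[0,0,-0.2],"slide":[-0.3,0.7,27],"hand":128},{"turn":[0,0,0],"slide":[0,0,27],"hand":128},{"turn":[0,0,0],"slide":[0,0,27],"hand":128},{"turn":[0,0,0],"slide":[0,0,26],"hand":128},{"turn":[0,0,0],"slide":[0,0,0],"hand":128},{"turn":[0,0,0],"slide":[0,0,0],"hand":255},{"turn":[0,0,0],"slide":[0,0,0],"hand":255},{"turn":[0,0,0],"slide":[0,0,0],"hand":255},{"turn":[0,0,0],"slide":[0,0,0],"hand":255},{"turn":[0,0,0],"slide":[0,0,0],"hand":255}]' 20
python3 - <<'E'
from h import *
p,M=camt(85.7,93)
print(plan(p,M,1),state()["moment"])
E
```

```text
time: 22.62
ee_pos: [641.1, -223.9, 94.6]
eef_rot: [2.302, 2.137, -0.0]
contact_force: [-6.5, -0.5, 13.4]
opening: 0.185
rel pos tool [ 0.6 -0.2  1.6] rel rot deg [0. 0. 0.] N 1
row turn [0.01, 0.02, 0.05] slide [0.6, -0.2, 1.6]
[[641, -223, 93]] [-0.11530466  0.98899146  0.02861789]
```

```bash
python3 -m crank '[{"turn":[0,0,0],"slide":[0,0,0],"hand":150},{"turn":[0,0,0],"slide":[0,0,0],"hand":150},{"turn":[0,0,0],"slide":[0,0,-8.5],"hand":150},{"turn":[0,0,0],"slide":[0,0,0],"hand":150},{"turn":[0,0,0],"slide":[0,0,0],"hand":255},{"turn":[0,0,0],"slide":[0,0,0],"hand":255},{"turn":[0,0,0],"slide":[0,0,0],"hand":255},{"turn":[0,0,0],"slide":[0,0,0],"hand":255},{"turn":[0,0,0],"slide":[0,0,0],"hand":255}]' 20
python3 - <<'E'
from h import *
p,M=camt(85.7,101)
print(plan(p,M,1),state()["moment"])
E
```

```text
time: 23.37
ee_pos: [641.2, -223.7, 101.4]
eef_rot: [-2.302, -2.137, -0.0]
contact_force: [-5.6, -0.1, 3.5]
opening: 0.164
rel pos tool [ 0.4 -0.3  0.4] rel rot deg [-0. -0.  0.] N 1
row turn [-0.02, -0.03, 0.04] slide [0.4, -0.3, 0.4]
[[641, -223, 101]] [-0.05537456  0.95434363  0.02307051]
```

```bash
python3 -m crank '[{"turn":[0,0,7],"slide":[0,0,0],"hand":255},{"turn":[0,0,7],"slide":[0,0,0],"hand":255},{"turn":[0,0,7],"slide":[0,0,0],"hand":255},{"turn":[0,0,7],"slide":[0,0,0],"hand":255},{"turn":[0,0,7],"slide":[0,0,0],"hand":255},{"turn":[0,0,7],"slide":[0,0,0],"hand":255},{"turn":[0,0,7],"slide":[0,0,0],"hand":255},{"turn":[0,0,7],"slide":[0,0,0],"hand":255},{"turn":[0,0,7],"slide":[0,0,0],"hand":255},{"turn":[0,0,7],"slide":[0,0,0],"hand":255}]'
python3 -m crank '[{"turn":[0,0,4],"slide":[0,0,0],"hand":255},{"turn":[0,0,4.5],"slide":[0,0,0],"hand":255},{"turn":[0,0,0],"slide":[0,0,0],"hand":255},{"turn":[0,0,0],"slide":[0,0,0],"hand":255},{"turn":[0,0,0],"slide":[0,0,0],"hand":255}]'
python3 - <<'E'
from h import *
p,M=camt(7,101)
s=state();print(plan(p,M,1),s["moment"],s["joint_positions"])
im,d=camera("wrist");cv2.imwrite("pics/w13.png",im)
im,d=camera("scene");cv2.imwrite("pics/s13.png",cv2.resize(im[210:330,100:260],None,fx=5,fy=5,interpolation=cv2.INTER_CUBIC))
E
```

```text
time: 24.2
ee_pos: [640.8, -223.4, 101.4]
eef_rot: [-3.112, -0.421, 0.002]
contact_force: [-6.3, 2.0, 6.8]
opening: 0.166
time: 24.62
ee_pos: [640.8, -223.3, 101.4]
eef_rot: [-3.134, -0.198, 0.002]
contact_force: [-7.3, 2.8, 5.6]
opening: 0.166
rel pos tool [0.2 0.  0.4] rel rot deg [-0.1  0.1  0.2] N 1
row turn [-0.08, 0.06, 0.24] slide [0.2, 0.0, 0.4]
[[641, -223, 101]] [0.54233173 1.47983153 0.07768376] [-4.23591540e-01  6.99611470e-01  1.33082375e+00  6.85234897e-04
  1.11275433e+00  1.02057605e+00]
```

View pics/w13.png

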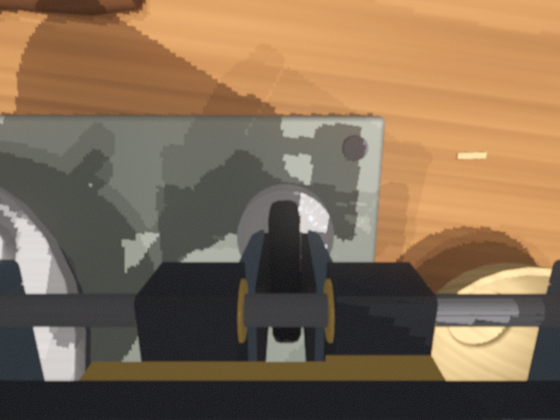

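View pics/s13.png

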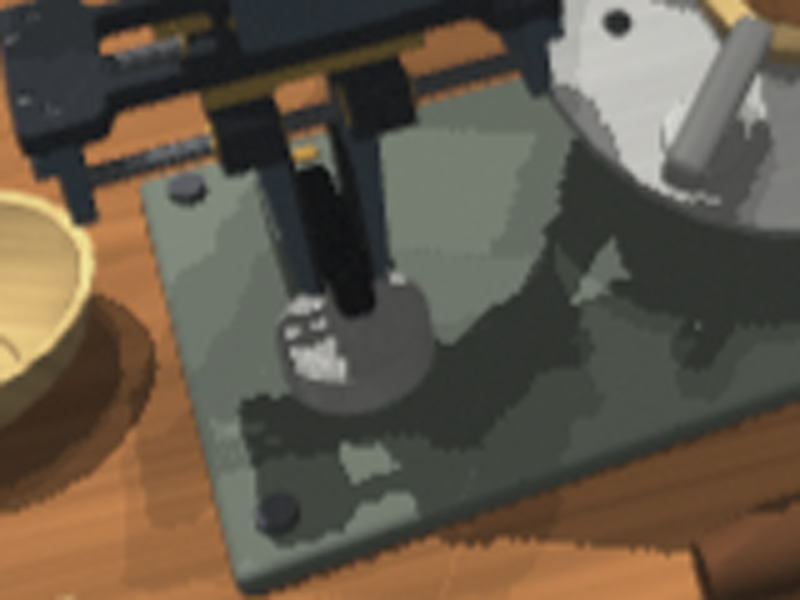

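```bash
python3 -m crank '[{"turn":[0,0,0],"slide":[0,0,0],"hand":128},{"turn":[0,0,0],"slide":[0,0,0],"hand":128},{"turn":[0,0,0],"slide":[0,0,0],"hand":128},{"turn":[0,0,0],"slide":[0,0,-30],"hand":128},{"turn":[0,0,0],"slide":[0,0,-30],"hand":128},{"turn":[0,0,0],"slide":[0,0,-30],"hand":128},{"turn":[0,0,0],"slide":[-20,0,-30],"hand":128},{"turn":[0,0,0],"slide":[-40,0,0],"hand":128},{"turn":[0,0,0],"slide":[-40,0,0],"hand":128},{"turn":[0,0,0],"slide":[0,0,0],"hand":128}]'
python3 -m crank '[{"turn":[0,0,0],"slide":[0,0,0],"hand":128},{"turn":[0,0,0],"slide":[0,0,0],"hand":128}]'
python3 - <<'E'
from h import *
s=state()
for n in ["wrist","top","scene"]:
    im,d=camera(n);cv2.imwrite(f"pics/{n}14.png",im);K,T=pose(n,s);C=cloud(d,K,T);np.save(f"pics/{n}14C.npy",C)
    P=C.reshape(-1,3);m=(np.hypot(P[:,0]-641,P[:,1]+223)<48)&(P[:,2]>88)&(P[:,2]<125);Q=P[m]
    if len(Q)<9: print(n,"few");continue
    c=Q[:,:2].mean(0);w,V=np.linalg.eigh(np.cov((Q[:,:2]-c).T));v=V[:,1]
    print(n,len(Q),cv2.minAreaRect(Q[:,:2].astype(np.float32)),np.degrees(np.arctan2(v[1],v[0])))
E
```

```text
time: 25.55
ee_pos: [536.2, -236.0, 221.3]
eef_rot: [-3.134, -0.196, 0.004]
contact_force: [1.0, -0.8, -0.3]
opening: 0.502
time: 25.72
ee_pos: [543.2, -236.8, 221.9]
eef_rot: [3.135, 0.198, 0.004]
contact_force: [0.8, -0.7, -0.4]
opening: 0.496
wrist 1941 ((641.4536743164062, -224.1642303466797), (65.54644012451172, 14.829787254333496), 8.430706977844238) -171.5886149737049
top 176 ((640.682373046875, -223.7272491455078), (64.6409683227539, 14.514817237854004), 8.76961612701416) -171.64465383677984
scene 256 ((642.5692138671875, -222.43321228027344), (66.6307601928711, 14.027599334716797), 8.489042282104492) -170.900010364934
```

View pics/wrist14.png

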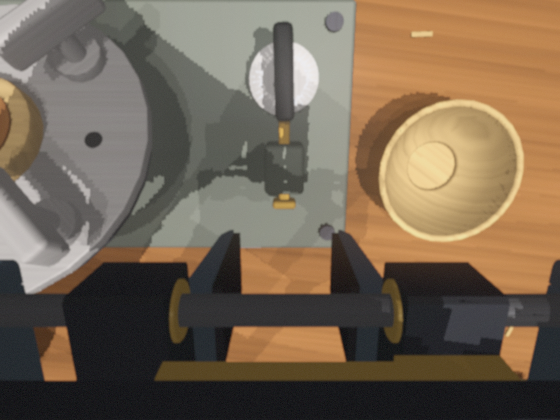

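View pics/top14.png

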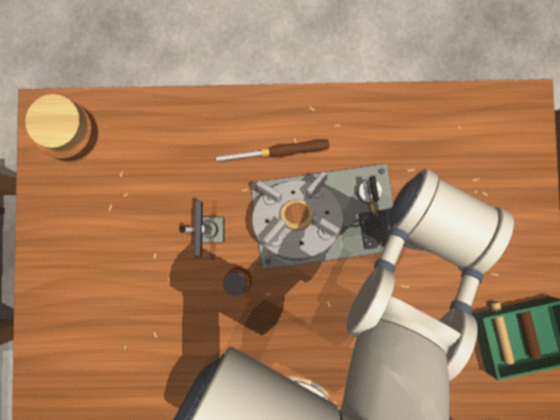

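Run:
```python
from h import *
def at(s,uv,z):
    K,T=pose("wrist",s);return atz(uv,z,K,T)
s12=dict(ee_pos=np.array([640.7,-223.0,200.4]),eef_rot=np.array([2.307,2.131,.001]))
s14=state()
u=np.array([-np.cos(PSI),-np.sin(PSI)])
C=np.load("pics/wrist14C.npy")
for uv in [(285,203),(285,150),(284,133)]: print(uv,C[uv[1],uv[0]].round(1),"cloud d",((C[uv[1],uv[0]][:2]-[641.3,-223.5])@u).round(1))
for z in (38,):
  for nm,s,uv in [("12cap",s12,(153,222)),("12cap outer",s12,(148,222)),("12blk far",s12,(174,220)),("12blk near",s12,(224,208)),("14cap",s14,(285,204)),("14cap outer",s14,(285,208)),("14blk far",s14,(285,193)),("14blk near",s14,(285,143))]:
    p=at(s,uv,z);print(nm,p.round(1),"d",((p[:2]-[641.3,-223.5])@u).round(1))
for n,cr in [("w12",(190,250,130,260)),("wrist14",(110,220,240,330))]:
    im=cv2.imread(f"pics/{n}.png")[cr[0]:cr[1],cr[2]:cr[3]];cv2.imwrite(f"pics/z{n}.png",cv2.resize(im,None,fx=5,fy=5,interpolation=cv2.INTER_CUBIC))
```

```text
(285, 203) [ 533.1 -238.5   50.5] cloud d 109.2
(285, 150) [ 582.3 -232.3   55.6] cloud d 59.6
(284, 133) [ 595.9 -229.7   44.7] cloud d 45.8
12cap [ 518.6 -239.5   38. ] d 123.7
12cap outer [ 514.1 -239.1   38. ] d 128.2
12blk far [ 538.1 -239.1   38. ] d 104.3
12blk near [ 585.1 -231.5   38. ] d 56.8
14cap [ 529.3 -238.7   38. ] d 113.0
14cap outer [ 525.3 -239.2   38. ] d 117.0
14blk far [ 540.1 -237.3   38. ] d 102.1
14blk near [ 587.  -231.4   38. ] d 54.9
```

View pics/zw12.png

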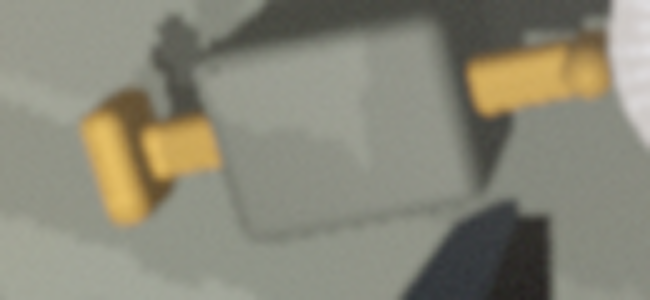

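View pics/zwrist14.png

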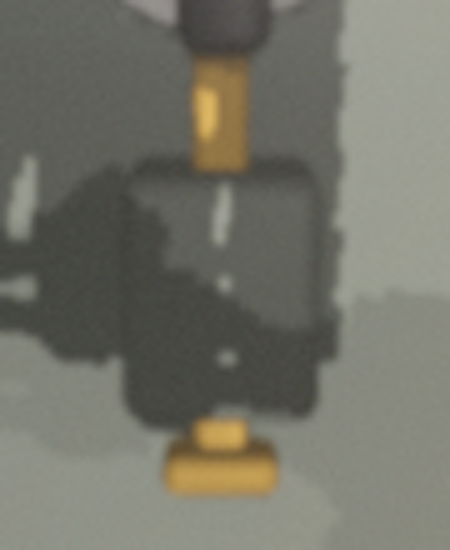

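```bash
python3 -m crank '[{"turn":[0,0,0],"slide":[-15,0,-30],"hand":128},{"turn":[0,0,0],"slide":[-15,20,-30],"hand":128},{"turn":[0,0,0],"slide":[-20,30,0],"hand":128},{"turn":[0,0,0],"slide":[-20,30,0],"hand":128},{"turn":[0,0,0],"slide":[-20,30,0],"hand":128},{"turn":[0,0,0],"slide":[-20,30,0],"hand":128},{"turn":[0,0,0],"slide":[-20,30,0],"hand":128},{"turn":[0,0,0],"slide":[0,0,0],"hand":128},{"turn":[0,0,0],"slide":[0,0,0],"hand":128},{"turn":[0,0,0],"slide":[0,0,0],"hand":128}]'
python3 - <<'E'
from h import *
s=state()
ims={}
for n in ["top","scene"]:
    im,d=camera(n);cv2.imwrite(f"pics/{n}15.png",im);K,T=pose(n,s);C=cloud(d,K,T);nuts({n:C});ims[n]=im
    P=C.reshape(-1,3);m=(abs(P[:,0]-575)<115)&(abs(P[:,1]+24)<115)&(P[:,2]>60);L=(P[m]-SEAT)@SR
    L=L[(abs(L[:,2]-10)<6)&(np.hypot(L[:,0],L[:,1])<110)];A=np.c_[L[:,:2],np.ones(len(L))];k=np.linalg.lstsq(A,L[:,2],rcond=None)[0]
    print(n,"plate tilt rad",k[:2],"height",k[2])
a=cv2.imread("pics/top0.png")[160:250,340:410];b=ims["top"][160:250,340:410]
cv2.imwrite("pics/cmp.png",np.hstack([cv2.resize(x,None,fx=5.6,fy=6,interpolation=cv2.INTER_CUBIC) for x in (a,b)]))
E
```

```text
time: 26.7
ee_pos: [435.6, -421.4, 281.0]
eef_rot: [-3.135, -0.198, -0.002]
contact_force: [0.1, 0.9, 0.3]
opening: 0.497
1 top 208 ctr [-55.7  59.4] rect [-58.9  60.6] [17.7 71. ] top [63.3 66.2] ang 134.9 theta 1.573
2 top 257 ctr [63.4 60. ] rect [60.4 60.6] [69.5 17.4] top [63.6 66.8] ang 45.9 theta 1.556
3 top 239 ctr [ 63.7 -59.6] rect [ 61.7 -58.7] [17.3 70.1] top [63.7 66.7] ang 134.0 theta 1.588
4 top 215 ctr [-55.4 -59. ] rect [-59.1 -59.1] [68.4 18. ] top [63.1 66.3] ang 45.5 theta 1.562
top plate tilt rad [-0.00126764  0.00282457] height 10.484810287271188
1 scene 323 ctr [-63.6  61.3] rect [-60.9  59.1] [15.9 70.2] top [64.8 66.5] ang 135.0 theta 1.571
2 scene 358 ctr [56.5 60.8] rect [58.8 59.1] [69.1 17.1] top [64.2 66.5] ang 45.5 theta 1.562
3 scene 231 ctr [ 55.6 -57.2] rect [ 58.6 -60. ] [15.4 68.5] top [64.7 66.4] ang 135.3 theta 1.566
4 scene 359 ctr [-62.5 -58.3] rect [-60.9 -60.5] [69.4 17.2] top [64.1 66.4] ang 45.2 theta 1.567
scene plate tilt rad [0.00096663 0.00090525] height 11.082046981304751
```

View pics/cmp.png

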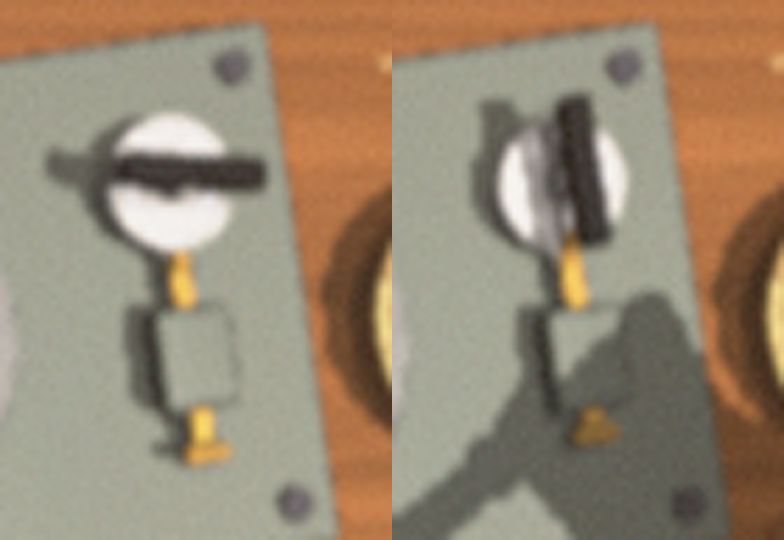

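View pics/scene15.png

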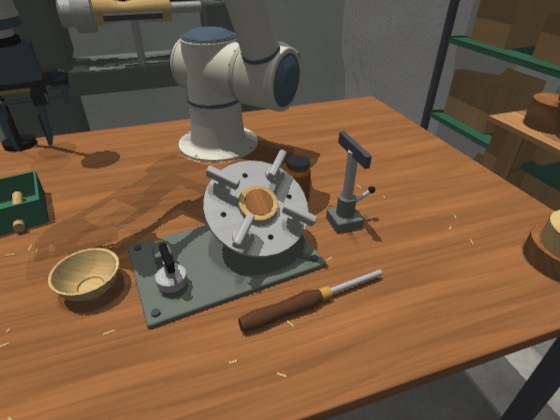

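```bash
python3 -c "
from station import finish_job,state
s=state();print(s['time'],s['contact_force'],s['opening']);print(finish_job())"
```

```text
26.8 [-1.50471303  0.45400842  0.30163566] 0.4941190111114128
the job is handed in; nothing more can be done
None
```

The job is handed in, after 26.8 s of the 72 s allowed. No verdict is reported, so the figures below are from my own camera checks.

**What I did**
- I turned nuts 2 and 4 to about 0.85 rad. All four nuts then stood about half way, with nut 1 at about 0.87 rad and nut 3 at about 0.61 rad.
- I turned nuts 4 and 2 fully home, then nuts 1 and 3.
- I turned the cam knob about 79° clockwise, let go and moved the arm clear. My first grip on the knob reached down to the round shaft, so I opened, raised 8.5 mm and gripped the bar again.

**Last checks**

| Check | Measured | Must be |
|---|---|---|
| All four nuts | 1.56 to 1.59 rad | past 1.45 rad |
| Plate tilt | about 0.001 rad (scene camera), 0.003 rad (top camera) | below 0.006 rad |
| Plate height above the seat | 10.5 mm (top), 11.1 mm (scene) | below 11.5 mm |
| Cam bar | about 1.475 rad | past 1.3 rad |
| Follower travel since the start | about 9 mm in the top pictures, 8.5 to 11 mm in the wrist pictures | past 9 mm in all |

- **Plate height:** the two cameras differ by 0.6 mm, which is within the 2 mm calibration error. With every nut at its stop the plate should be flush.
- **Follower:** it started at 2 to 4 mm, so it now stands at about 11 to 13 mm, in the notch. I judged this from pictures; there is no direct reading of it.
- **Bystanders and gripper:** the gouge, bowl, jar and tool rest look unmoved in the pictures. The gripper is open and touching nothing.

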